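# Tip a jar of offcuts out into a heap on the sorting tray

### The job

Take the jar with its three wooden offcuts from its cradle, turn it upside down and bring its mouth down onto the middle of the sorting tray without spilling any on the way, then lift it straight up so that the offcuts stay behind in a heap in the tray. Afterwards stand the empty jar upside down, on its mouth, on the bench outside the tray and let go. Do not disturb the glue bottle, sanding block and paint tin.

Things in the scene. Friction and masses are not known exactly. Their poses are not given: they have to be found in the camera images.
- jar: White plastic wide-mouthed jar, 110 mm long, 0.11 kg empty, lying level in the cradle with the offcuts in it, mouth roughly away from the robot. Origin: outer centre of its closed base; x axis runs base to mouth (down when the jar is upside down). Diameter 68 mm up to 104 mm from the base, then an in-turned lip; mouth opening 57 mm. Pinch it across the diameter about 35 mm from the base
- jar_mouth (a point): Centre of the jar's mouth in the plane of its rim, 110 mm from the base. The lip holds the pieces back while the jar is a little mouth-down; they slide out when it is nearly upside down. If it is pinched with the fingers slanting 45 degrees down towards the mouth, a half turn about the finger direction turns the lying jar upside down
- cradle: Fixed wooden cradle, base board 110 x 64 mm, two V saddles. Origin: centre of its underside, on the bench; z up, x along the lying jar towards its mouth. The jar's axis lies 80 mm above the bench, its base 53 mm behind the origin. Saddles: 42 mm behind and 32 mm ahead of the origin, 10 mm thick, 76 mm wide, up to 62 mm above the bench
- sorting_tray: Fixed square plywood tray, 170 x 170 mm, walls 6 mm thick, 16 mm high, floor 6 mm above the bench. Origin: centre of its underside, on the bench; x, y along its sides. Near by: a vice (x 0.33 to 0.47, y 0 to 0.12, 0.1 m high) and a drawer unit whose front, with a drawer ajar, runs from x 0.58, y 0.33 to x 0.71, y 0.07 m. Between x 0.38 and 0.55, y 0.22 and 0.45 m only tray, cradle and bystanders stand
- bar_1: Straight sawn MDF offcut, 66 x 21 x 16 mm, bare faces with taped edges, in the jar at the start. Origin: centre of one 66 x 21 mm face
- bar_2: Straight sawn MDF offcut, 66 x 21 x 16 mm, bare faces with taped edges, in the jar at the start. Origin: centre of one 66 x 21 mm face
- short_bar: Short straight MDF offcut, 37 x 19 x 16 mm, bare faces with taped edges, in the jar at the start. Origin: centre of one 37 x 19 mm face
- glue_bottle: Bystander: glue bottle, 56 mm in diameter, 178 mm high. Origin: centre of its underside
- sanding_block: Bystander: cork sanding block, 60 x 99 x 23 mm. Origin: centre of its underside
- paint_tin: Bystander: small paint tin, 77 mm in diameter, 77 mm high. Origin: centre of its underside
There are look-alikes about, which are no part of the job. Leave any yellow look-alike of the jar alone.

How it is judged:
On the way, in this order (a step that is already met when the one before it is completed fails the run):
1. the jar is upside down over the middle of the tray (its mouth within 45 mm of the tray's centre) with its mouth no more than 25 mm above the tray floor, and all three pieces are still inside it (angle between jar's own x axis and vertical above 2.8 rad and height (world z) of jar_mouth below 0.031 m and horizontal distance between jar_mouth and sorting_tray below 0.045 m and horizontal distance between each of bar_1, bar_2, short_bar and jar_mouth below 0.045 m), for 0.2 s.
2. the jar has been lifted straight up, still upside down and still over the middle of the tray (within 60 mm), its mouth more than 90 mm above the bench, and all three pieces are left down in the tray (angle between jar's own x axis and vertical above 2.6 rad and height (world z) of jar_mouth above 0.09 m and horizontal distance between jar_mouth and sorting_tray below 0.06 m and height (world z) of each of bar_1, bar_2, short_bar below 0.075 m and x of bar_1 in the frame of sorting_tray between -0.085 and 0.085 m and y of bar_1 in the frame of sorting_tray between -0.085 and 0.085 m and x of bar_2 in the frame of sorting_tray between -0.085 and 0.085 m and y of bar_2 in the frame of sorting_tray between -0.085 and 0.085 m and x of short_bar in the frame of sorting_tray between -0.085 and 0.085 m and y of short_bar in the frame of sorting_tray between -0.085 and 0.085 m), for 0.1 s.
At the end, for the whole second after the job is handed in: All three offcuts lie at rest in the tray (origins inside its outline, under 75 mm above the bench); the jar stands at rest upside down on the bench outside the tray (mouth over 110 mm from the tray centre, rim within 6 mm of bench height, axis within 0.14 rad of vertical) (x of bar_1 in the frame of sorting_tray between -0.085 and 0.085 m and y of bar_1 in the frame of sorting_tray between -0.085 and 0.085 m and x of bar_2 in the frame of sorting_tray between -0.085 and 0.085 m and y of bar_2 in the frame of sorting_tray between -0.085 and 0.085 m and x of short_bar in the frame of sorting_tray between -0.085 and 0.085 m and y of short_bar in the frame of sorting_tray between -0.085 and 0.085 m and height (world z) of each of bar_1, bar_2, short_bar below 0.075 m and linear speed of each of bar_1, bar_2, short_bar below 0.03 m/s and angle between jar's own x axis and vertical above 3 rad and horizontal distance between jar_mouth and sorting_tray above 0.11 m and height (world z) of jar_mouth between -0.006 and 0.006 m and linear speed of jar below 0.02 m/s); the robot touches nothing.
It fails at once if a bystander (glue bottle, sanding block or paint tin) is moved more than 30 mm (distance of any of glue_bottle, sanding_block, paint_tin from where it was at the start of the episode above 0.03 m).
It also fails if it takes over 48 s, if anything falls off the work surface, if the arm or the gripper's body presses on something with over 40 N, if the wrist force passes 120 N, or if a joint passes its speed limit or range.

### The arm

A 6-joint arm with a two-finger parallel gripper is mounted at the origin on a cart in front of the work surface, level with it; the furniture and walls round the work are solid. World frame = base frame: x ahead of the robot, y to its left, z up, the work surface at z = 0. Lengths are in m, angles in rad, forces in N, time in s.
With the tool pointing down it reaches from about 0.35 to 0.775 m from the base axis. Payload 7.3 kg.
Tool frame: the origin (TCP) lies at the very end of the fingers, on their centre line; the grasp point (between the pads) lies 19 mm behind it (robot.tcp_to_grasp is the distance from the TCP to the grasp point, in m); z points along the fingers, y is the direction in which the jaws open and shut (so a half turn about z gives the same grasp; the last joint's range is limited). The gripper opens to 92 mm and grips with 3 to 60 N. Pads are 19 mm wide; open, the fingers measure 130 mm over their backs; the gripper's body (75 mm by 190 mm) begins 47 mm behind the grasp point.
Start: joints at [-1.435, 0.342, 1.524, -0, 1.275, -0.146], TCP at [0.146, -0.504, 0.227] pointing down, gripper open.
Joint ranges: [-2.53, 2.53], [-0.77, 2.02], [0.04, 2.7], [-1, 4.14], [0.28, 2.66], [-3.11, 3.11]. Speed limits (rad/s): [2.57, 2.57, 3.14, 3.14, 3.14, 3.14].

### API

Orientations are given as [roll, pitch, yaw] about the fixed x, y, z axes, in that order (R = Rz(yaw) Ry(pitch) Rx(roll)).
In Python, from cell import robot, eyes, finder gives the robot as it stands. The module is installed in compiled form; this text tells all that it offers.
- The arm moves only by the tool move_arm, never from a script. Its argument "motion" is a list of rows, each a list of 7 numbers: the closure in counts, from 0 (fully open) to 255 (shut), then the shift along the tool's x, y, z normalised to -1 to 1, where 1 is 0.02 m, then the turn, a rotation vector about the tool's x, y, z normalised to -1 to 1, where 1 is 6 degrees. In form: [[claw, x, y, z, ax, ay, az], ...]. A call has 1 to 12 rows; each row shifts and turns the commanded pose from where the row before left it, along the tool's axes as they then stand; what a row does not reach is not made up. A row lasts 1/8 s, in which the tool goes at most 62.5 mm and 10.7 degrees, less where a joint would pass 70% of its speed; a pose out of reach is approached as far as the arm can. A call with a number of a shift or a turn outside -1 to 1 is refused whole. A call with a gripper value outside its range is refused whole. The fingers move at their own pace and stop on an object; "newtons" is the grip in N (left out, the last holds). Time passes only in rows, so rows that do not move let the fingers close. It gives the time, the measured TCP pose, the force and the opening at its end, in the units of the state.
- robot.observe(): the state, without advancing time (a new reading comes with each control period).
- eyes.read_camera(name): name is "scene" or "top"; returns (picture, depth): 384x512x3 uint8, red, green, blue; 384x512 float32, m along the optical axis (not along the pixel's ray), 0 where there is no reading.
- eyes.calibration(name): a dict with "K" (3x3 intrinsics, pixels), "position" and "orientation" of the camera in the world. Camera axes: x right, y up, looking along -z (the intrinsics and any distortion apply to the point x, -y, -z); pixel columns grow to the right and rows downward; lengths in m; the calibration is good to about 2 mm. A picture is of the moment at which its call begins. calibration takes no time and is no camera call.
- robot.hand_in(): hands the job in, once; it reports no verdict.
Trained networks look in the newest picture that a camera, given by its name, has taken for a name from the list of things; names that differ only in an ending like _2 or _b are one class to them, and where a whole thing is asked for, a point or a joint stands for the part that bears it (a point fixed in the world has none). Each returns a list of dicts, best first, with "p" (0 to 1); they miss things now and then, are a little off and sometimes report something else, mostly with a low value. They report only what shows in the picture. A call takes as long as a camera call. They do not tell look-alikes from the thing itself.
- finder.recognise(camera, label): "centre" ([x, y, z] in m, in the coordinates of the camera as it stood for that picture, good to about 4 mm: the middle of the surface that is visible of it).
- finder.place_of(camera, label): "centre" ([x, y, z] in m, in the coordinates of the camera as it stood for that picture, good to about 4 mm: a listed point, or the origin of a listed thing).
The state is a dict: "time": time; "qpos": joint angles; "qvel": joint speeds; "joint_efforts": joint torques, N m; "tool_pos": TCP position; "tool_rot": TCP orientation; "contact_force": force on the tool from outside, world axes, zero at the start; "torque": the same for the moment, N m; "opening": finger opening in m.
Only numpy, scipy, OpenCV 4.12 (cv2) and the standard library are available. Lean on these libraries where they do the work, as an engineer would, in place of code of your own. Each camera call takes 0.05 s, during which the arm holds its last target. There are 200 camera calls.

## Working session

There is one attempt and no reset: what is moved stays moved. The work goes in short steps, Python scripts to look and compute and a tool call to move; the robot and the scene stay as the last step left them, time stands still between calls to the robot, and variables do not carry over. Pictures are saved under pics/ and viewed, and the job is handed in when it is done.

Besides the shell and the picture viewer there is one more tool, called after "Emit:" as name(argument=value, ...), one argument or row to a line, values as JSON. move_arm: Moves the arm, as the interface text tells. Its arguments: {"type":"object","properties":{"motion":{"type":"array"},"newtons":{"type":"number"}},"required":["motion"]}

```bash
mkdir -p pics; cat > h.py <<'E'
import numpy as np, cv2
from cell import robot, eyes, finder
from scipy.spatial.transform import Rotation as R
def T(cam):
    c=eyes.calibration(cam); o=np.array(c["orientation"],float)
    Rm=o if o.shape==(3,3) else (R.from_euler('xyz',o).as_matrix() if o.size==3 else None)
    return np.array(c["K"]),np.array(c["position"]),Rm
def cloud(cam,d):
    K,p,Rm=T(cam); v,u=np.mgrid[:d.shape[0],:d.shape[1]]
    P=np.stack([(u-K[0,2])/K[0,0]*d,-(v-K[1,2])/K[1,1]*d,-d],-1)
    W=P@Rm.T+p; W[d==0]=np.nan; return W
def towld(cam,c):
    K,p,Rm=T(cam); return Rm@np.array(c)+p
E
python3 - <<'E'
from h import *
for n in("scene","top"):
    print(eyes.calibration(n))
    im,d=eyes.read_camera(n); cv2.imwrite(f"pics/{n}0.png",im[:,:,::-1]); np.save(f"{n}0.npy",d)
    for l in("jar","jar_mouth","cradle","sorting_tray","glue_bottle","sanding_block","paint_tin"):
        print(n,l,[(round(r["p"],2),towld(n,r["centre"]).round(3).tolist()) for r in finder.place_of(n,l)[:3]])
print(robot.observe())
E
```

```text
{'K': array([[438.08676859,   0.        , 251.46161988],
       [  0.        , 438.08676859, 195.14406847],
       [  0.        ,   0.        ,   1.        ]]), 'position': array([-0.27685663,  1.07191837,  0.79275284]), 'orientation': array([ 0.9364769 ,  0.0119502 , -2.27809727])}
scene jar [(0.95, [0.32, 0.704, 0.034]), (0.93, [0.459, 0.196, 0.079])]
scene jar_mouth [(0.76, [0.573, 0.22, 0.08]), (0.62, [0.43, 0.689, 0.034])]
scene cradle [(0.62, [0.519, 0.208, 0.003])]
scene sorting_tray [(0.79, [0.391, 0.398, 0.0]), (0.48, [0.512, 0.554, 0.001])]
scene glue_bottle [(0.61, [0.514, 0.553, -0.0]), (0.25, [0.41, 0.537, -0.004])]
scene sanding_block [(0.75, [0.407, 0.537, -0.004])]
scene paint_tin [(0.62, [0.6, 0.486, 0.003])]
{'K': array([[390.3102239 ,   0.        , 257.50890438],
       [  0.        , 390.3102239 , 192.67520565],
       [  0.        ,   0.        ,   1.        ]]), 'position': array([0.27803688, 0.41468472, 0.98074212]), 'orientation': array([ 0.23677317,  0.00374987, -1.4103591 ])}
top jar [(0.95, [0.321, 0.705, 0.037])]
top jar_mouth [(0.68, [0.426, 0.679, 0.033]
[... 252 characters left out ...]
0.484, 0.002])]
{'time': 0.8, 'qpos': array([-1.43496580e+00,  3.41956575e-01,  1.52411910e+00,  8.29209218e-06,
        1.27538946e+00, -1.45982744e-01]), 'qvel': array([ 3.81555491e-05, -4.28712936e-04,  1.46526655e-04, -5.21386029e-05,
       -1.01084532e-04, -3.44014786e-04]), 'joint_efforts': array([-1.36689359e-03, -4.31093609e+01, -2.44464648e+01,  7.16764620e-02,
        4.82922688e-02,  2.82937697e-05]), 'tool_pos': array([ 0.14603576, -0.50429432,  0.22675638]), 'tool_rot': array([3.14146534e+00, 1.06999330e-05, 2.81810861e-01]), 'contact_force': array([-0.48867795, -0.38328693, -0.36943408]), 'torque': array([-0.01787169,  0.0705156 ,  0.00563376]), 'opening': 0.09155294157491903}
```

View pics/scene0.png

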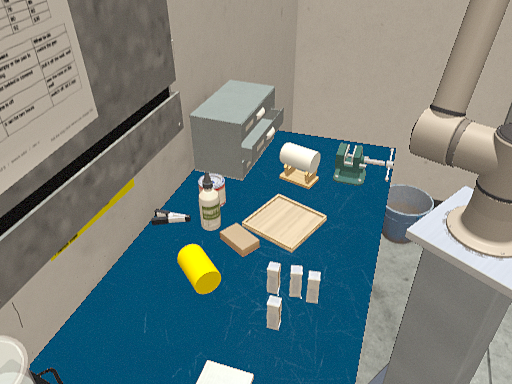

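View pics/top0.png

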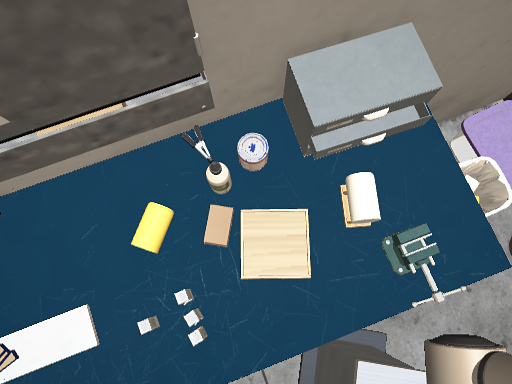

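The job's jar is the white one in the cradle, at scene (300,157) and top (363,198). The look-alikes are the yellow jar, at scene (198,268) and top (152,228), plus the white blocks at scene (275–315, 270–320), which resemble offcuts. I choose the white jar, and will check it in a close crop while fitting its geometry.

```bash
python3 - <<'E'
from h import *
from scipy.optimize import least_squares
a=cv2.imread("pics/scene0.png")[120:200,260:400]; b=cv2.imread("pics/top0.png")[150:310,310:470]
cv2.imwrite("pics/crop0.png",np.hstack([cv2.resize(a,(560,320),interpolation=3)[:, :400],cv2.resize(b,(320,320),interpolation=3)]))
pts=[]
for n,(u0,u1,v0,v1) in dict(scene=(275,325,138,178),top=(342,386,168,225)).items():
    d=np.load(n+"0.npy"); W=cloud(n,d); im=cv2.imread(f"pics/{n}0.png").astype(int)
    m=np.zeros(d.shape,bool); m[v0:v1,u0:u1]=1
    m&=(im.max(2)-im.min(2)<30)&(W[...,2]>.07)&(W[...,2]<.13)&(abs(W[...,0]-.516)<.075)&(abs(W[...,1]-.21)<.06)
    P=W[m]; pts.append(P); print(n,len(P),P.min(0).round(3),P.max(0).round(3))
P=np.vstack(pts)
def cyl(p):
    y0,z0,k,s=p; dv=np.array([np.cos(k),np.sin(k),s]);dv/=np.linalg.norm(dv)
    q=P-np.array([.516,y0,z0]); return np.linalg.norm(q-np.outer(q@dv,dv),axis=1)-.034
r=least_squares(cyl,[.21,.08,.2,0],loss="soft_l1",f_scale=.003); print("axis y,z at x=.516, yaw, slope",r.x.round(4),abs(r.fun).mean())
dv=np.array([np.cos(r.x[2]),np.sin(r.x[2]),0]); s=(P-[.516,r.x[0],.08])@dv; print("extent",np.percentile(s,[0.5,2,98,99.5]).round(4))
# top tray
d=np.load("top0.npy");W=cloud("top",d)
m=(W[...,2]>.011)&(W[...,2]<.022)&(abs(W[...,0]-.391)<.12)&(abs(W[...,1]-.395)<.12)
Q=W[m][:,:2].astype(np.float32); print("tray",cv2.minAreaRect(Q), Q.min(0),Q.max(0))
# vice, other heights map
m=(W[...,0]>.3)&(W[...,0]<.5)&(W[...,1]>-.05)&(W[...,1]<.16)&(W[...,2]>.015)
V=W[m]; 
for z in(.02,.05,.08): q=V[V[:,2]>z]; print("vice>",z,np.percentile(q,[1,99],axis=0).round(3).tolist())
for nm,c in dict(glue=(.517,.552),sand=(.409,.536),tin=(.603,.485)).items():pass
# highest y-near drawers, clutter near spots
for c in((.27,.42),(.39,.22),(.38,.24)):
    k=(np.hypot(W[...,0]-c[0],W[...,1]-c[1])<.06); print(c,k.sum(),W[k][:,2].max().round(3),np.percentile(W[k][:,2],[50]))
E
```

```text
scene 691 [0.454 0.165 0.07 ] [0.571 0.254 0.116]
top 1324 [0.458 0.162 0.071] [0.578 0.251 0.119]
axis y,z at x=.516, yaw, slope [0.2064 0.0807 0.2425 0.006 ] 0.00233503914729818
extent [-0.0535 -0.0524  0.0542  0.0567]
tray ((0.3878829777240753, 0.4121043384075165), (0.17408162355422974, 0.20729069411754608), 9.468781471252441) [0.2915832  0.29702303] [0.48465887 0.51310134]
vice> 0.02 [[0.306, -0.027, 0.022], [0.472, 0.122, 0.099]]
vice> 0.05 [[0.309, -0.027, 0.052], [0.473, 0.122, 0.099]]
vice> 0.08 [[0.336, -0.03, 0.08], [0.475, 0.122, 0.099]]
(0.27, 0.42) 1971 0.022 [0.00224285]
(0.39, 0.22) 1838 0.007 [0.00154945]
(0.38, 0.24) 1858 0.007 [0.00158622]
```

View pics/crop0.png

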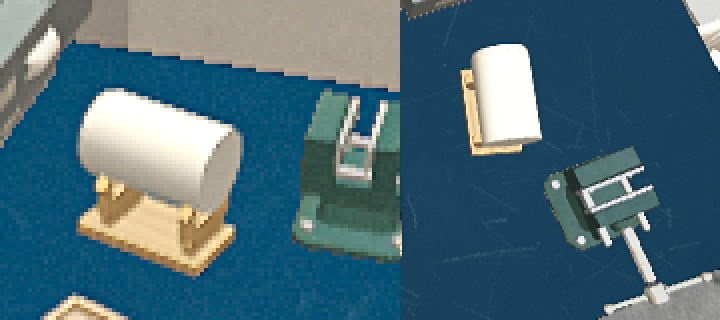

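The crop shows the white jar in the cradle, with its base disc facing the robot and the vice beside it. The fitted axis has a yaw of 0.24 rad and the base is near (0.464, 0.193). I'll start towards it, high and wide.

Emit:
move_arm(
  motion=[
    [0, 0.95, -0.48, -0.22, 0, 0, 0],
    [0, 0.95, -0.48, -0.22, 0, 0, 0],
    [0, 0.95, -0.48, -0.22, 0, 0, 0],
    [0, 0.95, -0.48, -0.22, 0, 0, 0],
    [0, 0.95, -0.48, -0.22, 0, 0, 0],
    [0, 0.95, -0.48, -0.22, 0, 0, 0],
    [0, 0.95, -0.48, -0.22, 0, 0, 0],
    [0, 0.95, -0.48, -0.22, 0, 0, 0],
    [0, 0.95, -0.48, -0.22, 0, 0, 0],
    [0, 0.95, -0.48, -0.22, 0, 0, 0],
    [0, 0.95, -0.48, -0.22, 0, 0, 0],
    [0, 0.95, -0.48, -0.22, 0, 0, 0],
  ],
)

```text
time: 2.3
tool_pos: [0.334, -0.3286, 0.2801]
tool_rot: [3.141, -0.0, 0.283]
contact_force: [1.6, 0.2, -0.0]
opening: 0.0918
```

Emit:
move_arm(
  motion=[
    [0, 0.9, -0.6, -0.22, 0, 0, 0],
    [0, 0.9, -0.6, -0.22, 0, 0, 0],
    [0, 0.6, -0.9, -0.22, 0, 0, 0],
    [0, 0.6, -0.9, -0.22, 0, 0, 0],
    [0, 0.29, -1, -0.2, 0, 0, 0],
    [0, 0.29, -1, -0.2, 0, 0, 0],
    [0, 0.29, -1, -0.2, 0, 0, 0],
    [0, 0.29, -1, 0, 0, 0, 0],
    [0, 0.29, -1, 0, 0, 0, 0],
    [0, 0.29, -1, 0, 0, 0, 0],
    [0, 0.29, -1, 0, 0, 0, 0],
    [0, 0.29, -1, 0, 0, 0, 0],
  ],
)

```text
time: 3.8
tool_pos: [0.3735, -0.088, 0.3093]
tool_rot: [3.141, -0.0, 0.282]
contact_force: [0.7, -0.1, 0.3]
opening: 0.0918
```

Emit:
move_arm(
  motion=[
    [0, 0.29, -1, 0, 0, 0, 0],
    [0, 0.29, -1, 0, 0, 0, 0],
    [0, 0.29, -1, 0, 0, 0, 0],
    [0, 0.29, -1, 0, 0, 0, 0],
    [0, 0.29, -1, 0, 0, 0, 0],
    [0, 0.29, -1, 0, 0, 0, 0],
    [0, 0.29, -1, 0, 0, 0, 0],
    [0, 0.29, -1, 0, 0, 0, 0],
    [0, 0.29, -1, 0, 0, 0, 0],
    [0, 0.29, -1, 0, 0, 0, 0],
  ],
)

```text
time: 5.05
tool_pos: [0.3733, 0.12, 0.3093]
tool_rot: [3.141, -0.0, 0.282]
contact_force: [0.4, -0.7, 0.6]
opening: 0.0915
```

```bash
python3 - <<'E'
from h import *
s=robot.observe(); print(s["time"],s["tool_pos"].round(4),s["tool_rot"].round(4),s["qpos"].round(3))
d=np.load("top0.npy");W=cloud("top",d)
m=(W[...,0]>.42)&(W[...,0]<.5)&(W[...,1]>.06)&(W[...,1]<.14)&(W[...,2]>.06)
V=W[m]
for x in np.arange(.42,.49,.01):
    q=V[abs(V[:,0]-x)<.005]; 
    if len(q): print(round(x,3),"y",q[:,1].min().round(3),q[:,1].max().round(3),"z",q[:,2].max().round(3))
E
```

```text
5.05 [0.3733 0.12   0.3093] [ 3.1414e+00 -3.0000e-04  2.8180e-01] [ 0.115  0.031  1.686 -0.     1.424  1.404]
0.42 y 0.061 0.115 z 0.096
0.43 y 0.085 0.121 z 0.098
0.44 y 0.067 0.125 z 0.1
0.45 y 0.06 0.124 z 0.099
0.46 y 0.06 0.102 z 0.099
0.47 y 0.061 0.088 z 0.1
0.48 y 0.06 0.071 z 0.097
```

Emit:
move_arm(
  motion=[
    [0, 0, -1, 0, 0, 0, 0.375],
    [0, 0.3, -1, 0, 0, 0, 0],
    [0, 0, -1, 0, 0, 0.9, 0],
    [0, 0, 0, 0, 0, 0.9, 0],
    [0, 0, 0, 0, 0, 0.9, 0],
    [0, 0, 0, 0, 0, 0.9, 0],
    [0, 0, 0, 0, 0, 0.9, 0],
    [0, 0, 0, 0, 0, 0.9, 0],
    [0, 0, 0, 0, 0, 0.93, 0],
    [0, 0, 0, 0, 0, 0, 0],
  ],
)

```text
time: 6.3
tool_pos: [0.3628, 0.1783, 0.3083]
tool_rot: [-3.141, -0.661, 0.243]
contact_force: [-0.1, 0.3, 0.6]
opening: 0.0915
```

```bash
cat >> h.py <<'E'
def rel(tgt):
    s=robot.observe(); Rm=R.from_euler('xyz',s["tool_rot"]).as_matrix()
    print(round(s["time"],2),s["tool_pos"].round(4),"z",Rm[:,2].round(3),"y",Rm[:,1].round(3),s["qpos"].round(2))
    print("steps",(Rm.T@(np.array(tgt)-s["tool_pos"])/.02).round(2))
E
python3 - <<'E'
from h import *
rel([.433,.186,.177]); rel([.517,.2066,.067])
E
```

```text
6.3 [0.3628 0.1783 0.3083] z [ 0.596  0.148 -0.789] y [ 0.241 -0.971 -0.   ] [ 0.29 -0.3   2.14 -0.05  0.64  1.64]
steps [-1.27  0.47  7.33]
6.3 [0.3628 0.1783 0.3083] z [ 0.596  0.148 -0.789] y [ 0.241 -0.971 -0.   ] [ 0.29 -0.3   2.14 -0.05  0.64  1.64]
steps [-1.24  0.49 14.33]
```

Emit:
move_arm(
  motion=[
    [0, -0.2, 0.08, 0.9, 0, 0, 0],
    [0, -0.2, 0.08, 0.9, 0, 0, 0],
    [0, -0.2, 0.08, 0.9, 0, 0, 0],
    [0, -0.2, 0.08, 0.9, 0, 0, 0],
    [0, -0.2, 0.08, 0.9, 0, 0, 0],
    [0, -0.2, 0.08, 0.9, 0, 0, 0],
    [0, 0, 0, 0.9, 0, 0, 0],
    [0, 0, 0, 0.9, 0, 0, 0],
    [0, 0, 0, 0.9, 0, 0, 0],
    [0, 0, 0, 0, 0, 0, 0],
  ],
)

```text
time: 7.55
tool_pos: [0.4449, 0.1881, 0.1986]
tool_rot: [-3.141, -0.621, 0.243]
contact_force: [-0.2, -0.6, -0.8]
opening: 0.0919
```

```bash
python3 - <<'E'
from h import *
rel([.517,.2066,.067])
a=eyes.read_camera("scene")[0][90:210,230:390,::-1]; b=eyes.read_camera("top")[0][120:280,300:460,::-1]
cv2.imwrite("pics/pre.png",np.hstack([cv2.resize(a,(480,360),interpolation=3)[:, :400],cv2.resize(b,(360,360),interpolation=3)]))
E
```

```text
7.55 [0.4449 0.1881 0.1986] z [ 0.565  0.14  -0.813] y [ 0.24  -0.971 -0.   ] [0.24 0.04 2.19 0.01 0.28 1.56]
steps [-0.8  -0.03  7.52]
```

View pics/pre.png

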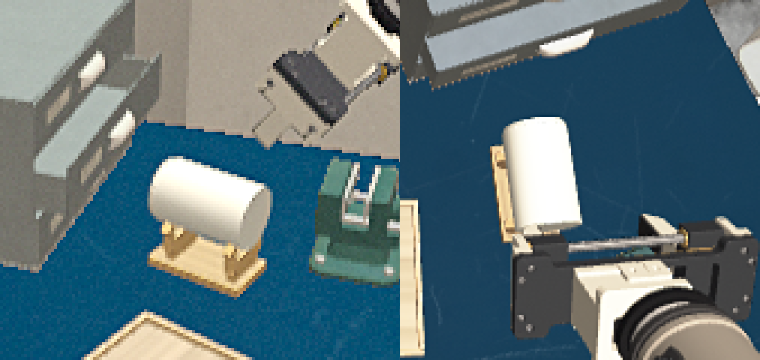

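The picture shows the gripper lined up behind the white jar (scene crop (215,205), top crop (545,175)). Joint 5 has reached its 0.28 limit, though, so this wrist branch cannot give the tilt I want. I'll collect a few poses to fit the arm's kinematics and plan properly.

```bash
cat >> h.py <<'E'
import json
def log():
    s=robot.observe(); open("log.txt","a").write(json.dumps([s["qpos"].tolist(),s["tool_pos"].tolist(),s["tool_rot"].tolist()])+"\n"); print(round(s["time"],2),s["qpos"].round(3),s["tool_pos"].round(4))
E
python3 -c "
from h import *
log()"
```

```text
7.65 [0.24  0.042 2.195 0.006 0.283 1.563] [0.4439 0.1879 0.1986]
```

Emit:
move_arm(
  motion=[
    [0, 0, 0, -1, 0, 0, 0],
    [0, 0, 0, -1, 0, -1, 0],
    [0, 0, 0, -1, 1, -1, 0],
    [0, 0, 0, -1, 1, 0, 0],
    [0, 0, 0, 0, 1, 0, 0],
  ],
)

```text
time: 8.28
tool_pos: [0.4049, 0.1762, 0.2692]
tool_rot: [-2.828, -0.417, 0.25]
contact_force: [0.4, -0.3, -0.2]
opening: 0.0918
```

```bash
python3 -c "
from h import *
log()"
```

```text
8.28 [-0.083 -0.061  2.008  0.53   0.972  0.916] [0.4049 0.1762 0.2692]
```

Emit:
move_arm(
  motion=[
    [0, 0, 0, 0, 1, 0, 0],
    [0, 0, 0, 0, 1, 0, 0],
    [0, 0, 0, 0, 1, 0, 0],
  ],
)

```text
time: 8.65
tool_pos: [0.4044, 0.1759, 0.2675]
tool_rot: [-2.513, -0.414, 0.248]
contact_force: [-0.4, 0.5, -0.1]
opening: 0.0914
```

```bash
cat >> log.txt <<'E'
[[-1.43496580, 0.341956575, 1.52411910, 0.0000083, 1.27538946, -0.145982744],[0.14603576, -0.50429432, 0.22675638],[3.14146534, 0.0000107, 0.281810861]]
[[0.115,0.031,1.686,0,1.424,1.404],[0.3733,0.12,0.3093],[3.1414,-0.0003,0.2818]]
E
python3 - <<'E'
from h import *
log()
from scipy.optimize import least_squares
D=[json.loads(l) for l in open("log.txt")]
rz=lambda a:R.from_euler('z',a); ry=lambda a:R.from_euler('y',a)
def fk(q,p):
    d,a1,lat1,L2,e,L3,lat4,L6=p
    A=rz(q[0]); P=A.apply([a1,lat1,d])
    A=A*ry(q[1]); P=P+A.apply([0,0,L2])
    A=A*ry(q[2]); P=P+A.apply([e,0,L3])
    A=A*rz(SG*q[3])*ry(q[4]); P=P+A.apply([0,lat4,L6])
    return P,A*rz(q[5]+OFF)
for SG in(1,-1):
  for OFF in(np.pi/2,-np.pi/2):
    rr=[ (fk(q,[0]*8)[1].inv()*R.from_euler('xyz',t)).magnitude() for q,_,t in D]; print("rot",SG,OFF,np.round(rr,3))
    f=lambda p:np.concatenate([fk(q,p)[0]-x for q,x,_ in D])
    s=least_squares(f,[.2,0,.08,.4,0,.35,0,.25]); print(s.x.round(4),abs(s.fun).max())
E
```

```text
8.65 [-0.307  0.067  2.011  0.791  1.235  0.54 ] [0.4044 0.1759 0.2675]
rot 1 1.5707963267948966 [0. 0. 0. 0. 0.]
[2.228e-01 2.000e-04 7.630e-02 5.062e-01 4.650e-02 3.793e-01 1.000e-04
 3.181e-01] 7.236581558997535e-05
rot 1 -1.5707963267948966 [3.142 3.142 3.142 3.142 3.142]
[2.228e-01 2.000e-04 7.630e-02 5.062e-01 4.650e-02 3.793e-01 1.000e-04
 3.181e-01] 7.236581558997535e-05
rot -1 1.5707963267948966 [0.013 1.061 0.    0.    1.582]
[-0.3986  0.3188  0.1441  0.3275 -0.2223  0.01   -0.0318 -0.1409] 0.11263438502550682
rot -1 -1.5707963267948966 [3.129 2.563 3.142 3.142 2.668]
[-0.3986  0.3188  0.1441  0.3275 -0.2223  0.01   -0.0318 -0.1409] 0.11263438502550682
```

```bash
cat > k.py <<'E'
import numpy as np
from scipy.spatial.transform import Rotation as R, Slerp
d,lat,L2,e,L3,L6=.2228,.0763,.5062,.0465,.3793,.3181
LO=np.array([-2.53,-.77,.04,-1,.28,-3.11]);HI=np.array([2.53,2.02,2.7,4.14,2.66,3.11])
def ik(P,Rt):
    w=P-L6*Rt[:,2]; r2=w[0]**2+w[1]**2-lat**2
    if r2<.01: return None
    r=np.sqrt(r2); q1=np.arctan2(w[1],w[0])-np.arctan2(lat,r); z=w[2]-d
    l3=np.hypot(e,L3); de=np.arctan2(e,L3); c=(r*r+z*z-L2**2-l3**2)/(2*L2*l3)
    if abs(c)>1: return None
    t=np.arccos(c); q3=t-de   # link3 tip direction angle = q2+q3+de
    q2=np.arctan2(r,z)-np.arctan2(l3*np.sin(t),L2+l3*np.cos(t))
    A=R.from_euler('ZY',[q1,q2+q3]).as_matrix(); M=A.T@Rt
    q4,q5,q6=R.from_matrix(M).as_euler('ZYZ'); q6-=np.pi/2
    w_=lambda x,c:(x-c+np.pi)%(2*np.pi)-np.pi+c
    return np.array([q1,q2,q3,w_(q4,1.57),q5,w_(q6,0)])
def margin(q): return -9 if q is None else min((q-LO).min(),(HI-q).min())
# jar frame x=axis; tool in jar frame
def tool_in_jar(beta,s,g):
    z=np.array([np.cos(beta),0,-np.sin(beta)]); y=np.array([0,s,0.]); x=np.cross(y,z)
    return np.stack([x,y,z],1), np.array([g,0,0])+.019*z
PSI=.2425; BASE=np.array([.464,.1935,.0805]); MOUTH=BASE+.11*np.array([np.cos(PSI),np.sin(PSI),0]); TRAY=np.array([.388,.395,0])
def jarR_grasp(rho): return R.from_euler('ZX',[PSI,rho]).as_matrix()
def jarR_inv(gam): # tool azimuth gam: x_j down, tool z = cosb*down + sinb*horizontal(gam) -> -z_j=horiz
    h=np.array([np.cos(gam),np.sin(gam),0]); x=np.array([0,0,-1.]); z=-h; return np.stack([x,np.cross(z,x),z],1)
def tool_pose(mouth,RJ,TJ):
    Rt,p=TJ; return mouth+RJ@(p-[.11,0,0]), RJ@Rt
def body(P,Rt,op=.092):
    xs=np.linspace(-.0375,.0375,4);ys=np.linspace(-.095,.095,20);zs=-.019-.047-np.linspace(0,.1,6)
    g=np.array(np.meshgrid(xs,ys,zs)).reshape(3,-1).T
    f=np.array(np.meshgrid([-.0095,.0095],[-op/2-.019,-op/2,op/2,op/2+.019],np.linspace(-.066,0,6))).reshape(3,-1).T
    return np.vstack([g,f])@Rt.T+P
def hit(B,jar_in_cradle=True):
    x,y,z=B.T; h=[]
    m=.004
    if ((x>.33-m)&(x<.475+m)&(y>0)&(y<.124+m)&(x+.6*y<.527+m)&(z<.1+m)).any(): h.append('vice')
    if (z<.006).any(): h.append('bench')
    c,s=np.cos(PSI),np.sin(PSI); o=(BASE+MOUTH)/2; o=BASE+.053*np.array([c,s,0]); lx=(x-o[0])*c+(y-o[1])*s; ly=-(x-o[0])*s+(y-o[1])*c
    if ((abs(ly)<.032+m)&(abs(lx)<.055+m)&(z<.014+m)).any() or ((abs(ly)<.038+m)&((abs(lx+.042)<.005+m)|(abs(lx-.032)<.005+m))&(z<.062+m)).any(): h.append('cradle')
    n=np.array([.26,.13])/np.hypot(.26,.13)
    if (((x-.58)*n[0]+(y-.33)*n[1]>-.012)).any(): h.append('drawer')
    for nm,cx,cy,r,hh in(('glue',.517,.552,.028,.178),('tin',.603,.485,.039,.077),('sand',.409,.536,.05,.023)):
        if ((np.hypot(x-cx,y-cy)<r+.01)&(z<hh+m)).any(): h.append(nm)
    if ((abs(x-TRAY[0])<.1)&(abs(y-TRAY[1])<.1)&(z<.018)).any(): h.append('tray')
    return h
E
python3 - <<'E'
from k import *
res=[]
D=np.radians
for b in(45,50,55,60,65):
 for g in(.036,.042,.048):
  for s in(1,-1):
   TJ=tool_in_jar(D(b),s,g)
   for rho in range(-60,61,10):
    RJ=jarR_grasp(D(rho)); P,Rt=tool_pose(MOUTH,RJ,TJ)
    m1=min(margin(ik(P-Rt[:,2]*k,Rt)) for k in(0,.04,.08)); m1=min(m1,min(margin(ik(P+[0,0,k],Rt)) for k in(.04,.1,.15)))
    if m1<.06: continue
    h=hit(body(P,Rt))
    if h: continue
    for gam in range(-40,141,10):
     RI=jarR_inv(D(gam)); m=[]
     for z in(.01,.05,.11): m.append(margin(ik(*tool_pose(TRAY+[0,0,z],RI,TJ))))
     if min(m)<.06: continue
     if hit(body(*tool_pose(TRAY+[0,0,.01],RI,TJ),.068)): continue
     SL=Slerp([0,1],R.from_matrix([RJ,RI])); ang=(R.from_matrix(RJ).inv()*R.from_matrix(RI)).magnitude()
     mm=[];q0=None;J=0
     for t in np.linspace(0,1,31):
       Rk=SL(t).as_matrix(); el=np.arcsin(np.clip(-Rk[2,0],-1,1)); zz=.01+.034*np.cos(el)+.08*(1-t)
       q=ik(*tool_pose(TRAY+[0,0,zz],Rk,TJ)); mm.append(margin(q))
       if q is not None and q0 is not None: J=max(J,abs(q-q0).max())
       q0=q
     M=min(m1,min(m),min(mm))
     if M>.06 and J<.5: res.append((round(M,3),b,g,s,rho,gam,round(np.degrees(ang)),round(J,2)))
res.sort(reverse=True); print(len(res)); print(*res[:25],sep="\n")
from collections import Counter; print(Counter((r[1],r[3],r[4]) for r in res))
E
```

```text
0

Counter()
```

```bash
python3 - <<'E'
from k import *
D=np.radians
np.set_printoptions(precision=2,suppress=True)
P=np.array([.4044,.1759,.2675]); print(ik(P,R.from_euler('xyz',[-2.513,-.414,.248]).as_matrix()))
print("grasp: b,s,rho q hits")
for b in(45,55,65):
  TJ=tool_in_jar(D(b),-1,.042)
  for rho in range(-60,61,15):
    P,Rt=tool_pose(MOUTH,jarR_grasp(D(rho)),TJ); print(b,rho,ik(P,Rt),"up",round(min(margin(ik(P+[0,0,k],Rt)) for k in(.04,.1)),2),hit(body(P,Rt)))
print("inv")
for b in(45,55):
  TJ=tool_in_jar(D(b),-1,.042)
  for gam in range(-60,161,20):
    P,Rt=tool_pose(TRAY+[0,0,.01],jarR_inv(D(gam)),TJ); print(b,gam,ik(P,Rt),round(min(margin(ik(P+[0,0,k],Rt)) for k in(.0,.1)),2),hit(body(P,Rt,.068)))
E
```

```text
[-0.31  0.07  2.01  0.79  1.23  0.54]
grasp: b,s,rho q hits
45 -60 [ 0.73  0.82  2.09  4.43  1.14 -2.98] up -0.41 ['bench', 'cradle']
45 -45 [ 0.65  0.71  2.15  4.34  0.92 -2.83] up -0.42 []
45 -30 [ 0.55  0.61  2.21  4.15  0.7  -2.6 ] up -0.4 []
45 -15 [ 0.41  0.54  2.26  3.78  0.52 -2.21] up -0.28 []
45 0 [ 0.24  0.51  2.3   3.14  0.45 -1.57] up -0.18 ['vice']
45 15 [ 0.07  0.52  2.32  2.54  0.56 -0.98] up 0.04 ['vice']
45 30 [-0.08  0.59  2.33  2.2   0.77 -0.66] up 0.33 ['vice']
45 45 [-0.21  0.69  2.32  2.    0.99 -0.48] up 0.39 ['vice']
45 60 [-0.3   0.82  2.29  1.88  1.2  -0.36] up 0.41 ['vice', 'bench', 'cradle']
55 -60 [ 0.74  0.81  1.96 -1.57  1.11  3.05] up -0.53 ['cradle']
55 -45 [0.67 0.68 2.02 4.7  0.87 3.11] up -0.5 []
55 -30 [ 0.56  0.57  2.08  4.65  0.6  -3.09] up -0.47 []
55 -15 [ 0.41  0.49  2.13  4.49  0.32 -2.92] up -0.42 []
55 0 [ 0.24  0.45  2.17  3.14  0.09 -1.57] up -0.25 ['vice']
55 15 [ 0.07  0.46  2.2   1.9   0.33 -0.34] up 0.03 ['vice']
55 30 [-0.09  0.53  2.21  1.74  0.62 -0.2 ] up 0.33 ['vice']
55 45 [-0.22  0.64  2.2   1.66  0.89 -0.14] up 0.52 ['vice']
[... 1095 characters left out ...]
45 140 [0.31 0.78 1.54 0.66 1.36 2.26] 0.73 ['drawer']
45 160 [0.39 0.87 1.33 0.5  1.58 2.15] 0.88 ['drawer']
55 -60 [ 1.04  0.91  1.37 -0.79  1.51  0.85] 0.21 []
55 -40 [ 1.09  0.82  1.61 -1.    1.25  0.84] -0.0 []
55 -20 [ 1.1   0.74  1.86 -1.31  1.    0.91] -0.31 []
55 0 [1.04 0.67 2.09 4.48 0.81 1.11] -0.54 []
55 20 [0.88 0.64 2.28 3.78 0.77 1.41] 0.05 []
55 40 [0.62 0.63 2.38 3.06 0.83 1.58] 0.18 []
55 60 [0.36 0.63 2.35 2.37 0.84 1.71] 0.34 []
55 80 [0.22 0.65 2.2  1.74 0.88 1.92] 0.5 []
55 100 [0.18 0.7  1.99 1.27 1.03 2.11] 0.71 []
55 120 [0.2  0.77 1.75 0.96 1.25 2.19] 0.74 []
55 140 [0.27 0.86 1.5  0.74 1.49 2.19] 0.8 ['drawer']
55 160 [0.36 0.95 1.26 0.57 1.72 2.12] 0.8 ['drawer']
```

```bash
cat > s.py <<'E'
from k import *
D=np.radians
res=[]
for b in(45,50,55,60,65,70):
 for g in(.042,.05,.056,.062):
   for s in(-1,1):
    TJ=tool_in_jar(D(b),s,g)
    for rho in range(-30,61,5):
     RJ=jarR_grasp(D(rho)); P,Rt=tool_pose(MOUTH,RJ,TJ)
     m1=min(margin(ik(P-Rt[:,2]*k,Rt)) for k in(0,.04,.08)); m1=min(m1,min(margin(ik(P+[0,0,k],Rt)) for k in(.04,.1)))
     if m1<.05: continue
     if hit(body(P,Rt)): continue
     for gam in range(0,141,10):
      RI=jarR_inv(D(gam)); 
      m=min(margin(ik(*tool_pose(TRAY+[0,0,z],RI,TJ))) for z in (.01,.05,.1))
      if m<.05 or hit(body(*tool_pose(TRAY+[0,0,.01],RI,TJ),.068)): continue
      res.append((round(min(m,m1),3),b,g,s,rho,gam,ik(P,Rt).round(2).tolist(),ik(*tool_pose(TRAY+[0,0,.01],RI,TJ)).round(2).tolist()))
res.sort(key=lambda r:-r[0]); print(len(res)); seen=set()
for r in res:
    k=(r[1],r[3],r[4]//10)
    if k in seen: continue
    seen.add(k); print(r)
E
python3 s.py | head -40
```

```text
1008
(np.float64(0.423), 70, 0.056, -1, 30, 80, [-0.07, 0.54, 1.96, 1.02, 0.7, 0.53], [0.12, 0.88, 2.24, 1.86, 1.22, 1.59])
(np.float64(0.423), 70, 0.056, 1, 30, 80, [-0.07, 0.54, 1.96, 1.02, 0.7, -2.62], [0.12, 0.88, 2.24, 1.86, 1.22, -1.55])
(np.float64(0.344), 70, 0.056, -1, 25, 20, [-0.02, 0.52, 1.96, 0.94, 0.62, 0.61], [0.94, 0.89, 2.34, 3.72, 1.3, 1.62])
(np.float64(0.344), 70, 0.056, 1, 25, 20, [-0.02, 0.52, 1.96, 0.94, 0.62, -2.53], [0.94, 0.89, 2.34, 3.72, 1.3, -1.52])
(np.float64(0.229), 70, 0.056, -1, -15, 20, [0.4, 0.51, 1.89, -0.65, 0.51, 2.22], [0.94, 0.89, 2.34, 3.72, 1.3, 1.62])
(np.float64(0.229), 70, 0.056, 1, -15, 20, [0.4, 0.51, 1.89, -0.65, 0.51, -0.92], [0.94, 0.89, 2.34, 3.72, 1.3, -1.52])
(np.float64(0.203), 70, 0.056, -1, 15, 20, [0.08, 0.48, 1.96, 0.69, 0.48, 0.87], [0.94, 0.89, 2.34, 3.72, 1.3, 1.62])
(np.float64(0.203), 70, 0.056, 1, 15, 20, [0.08, 0.48, 1.96, 0.69, 0.48, -2.27], [0.94, 0.89, 2.34, 3.72, 1.3, -1.52])
(np.float64(0.186), 65, 0.056, -1, 20, 20, [0.02, 0.49, 2.03, 1.07, 0.47, 0.49], [0.92, 0.82, 2.33, 3.71, 1.14, 1.57])
(np.float64(0.186), 65
[... 828 characters left out ...]
 70, 0.056, -1, -25, 20, [0.5, 0.56, 1.86, -0.88, 0.65, 2.44], [0.94, 0.89, 2.34, 3.72, 1.3, 1.62])
(np.float64(0.118), 70, 0.056, 1, -25, 20, [0.5, 0.56, 1.86, -0.88, 0.65, -0.7], [0.94, 0.89, 2.34, 3.72, 1.3, -1.52])
(np.float64(0.103), 65, 0.056, -1, 15, 20, [0.08, 0.47, 2.03, 0.94, 0.38, 0.63], [0.92, 0.82, 2.33, 3.71, 1.14, 1.57])
(np.float64(0.103), 65, 0.056, 1, 15, 20, [0.08, 0.47, 2.03, 0.94, 0.38, -2.51], [0.92, 0.82, 2.33, 3.71, 1.14, -1.57])
(np.float64(0.053), 65, 0.062, -1, -10, 20, [0.35, 0.49, 1.96, -0.67, 0.33, 2.23], [0.92, 0.83, 2.33, 3.71, 1.15, 1.58])
(np.float64(0.053), 65, 0.062, 1, -10, 20, [0.35, 0.49, 1.96, -0.67, 0.33, -0.91], [0.92, 0.83, 2.33, 3.71, 1.15, -1.56])
```

```bash
cat > s2.py <<'E'
from k import *
D=np.radians
out=[]
for b in(60,65,70):
 for g in(.05,.056):
  TJ=tool_in_jar(D(b),-1,g)
  for rho in range(0,41,5):
   RJ=jarR_grasp(D(rho)); P,Rt=tool_pose(MOUTH,RJ,TJ)
   if hit(body(P,Rt)): continue
   ml=min(margin(ik(P+[0,0,k],Rt)) for k in(0,.03,.06,.1))
   up=MOUTH+[0,0,.1]
   for gam in range(0,121,10):
    RI=jarR_inv(D(gam)); SL=Slerp([0,1],R.from_matrix([RJ,RI])); ang=np.degrees((R.from_matrix(RJ).inv()*R.from_matrix(RI)).magnitude())
    mm=[];prof=[];H=set()
    for t in np.linspace(0,1,21):
       Rk=SL(t).as_matrix(); el=np.arcsin(np.clip(-Rk[2,0],-1,1)); zz=.010+.034*np.cos(el)+.09*max(0,1-t/.5)
       M=TRAY+[0,0,zz]+.0*Rk[:,0]; P2,R2=tool_pose(M,Rk,TJ); q=ik(P2,R2); mm.append(margin(q)); prof.append(np.degrees(el)); H|=set(hit(body(P2,R2,.068)))
    tr=min(margin(ik(*tool_pose(up*(1-t)+t*(TRAY+[0,0,.134]),RJ,TJ))) for t in np.linspace(0,1,6))
    li=min(margin(ik(*tool_pose(TRAY+[0,0,z],RI,TJ))) for z in(.006,.05,.1))
    out.append((round(min(ml,tr,li,*mm),3),b,g,rho,gam,round(ang),[round(x,2) for x in(ml,tr,min(mm),li)],np.round(prof[::2]).astype(int).tolist(),H))
out.sort(key=lambda r:-r[0])
for r in out[:14]: print(r)
E
python3 s2.py
```

```text
(np.float64(0.142), 70, 0.056, 30, 20, 155, [np.float64(0.42), np.float64(0.14), np.float64(0.14), np.float64(0.35)], [0, 4, 11, 18, 27, 36, 46, 57, 68, 79, 90], {'tray', 'bench'})
(np.float64(0.142), 70, 0.056, 30, 30, 148, [np.float64(0.42), np.float64(0.14), np.float64(0.14), np.float64(0.27)], [0, 5, 12, 19, 28, 37, 47, 58, 68, 79, 90], {'tray', 'bench'})
(np.float64(0.142), 70, 0.056, 30, 40, 141, [np.float64(0.42), np.float64(0.14), np.float64(0.14), np.float64(0.22)], [0, 6, 13, 21, 29, 39, 48, 59, 69, 79, 90], {'tray'})
(np.float64(0.142), 70, 0.056, 30, 50, 135, [np.float64(0.42), np.float64(0.14), np.float64(0.14), np.float64(0.22)], [0, 6, 14, 22, 30, 40, 49, 59, 69, 80, 90], {'tray'})
(np.float64(0.142), 70, 0.056, 30, 60, 128, [np.float64(0.42), np.float64(0.14), np.float64(0.14), np.float64(0.26)], [0, 7, 14, 23, 31, 41, 50, 60, 70, 80, 90], {'tray'})
(np.float64(0.142), 70, 0.056, 30, 70, 122, [np.float64(0.42), np.float64(0.14), np.float64(0.14), np.float64(0.34)], [0, 7, 15, 23, 32, 42, 51, 61, 70, 80, 90], set())
(np.float64(0.142), 70, 0.056, 30, 80, 117, [np.float
[... 599 characters left out ...]
 62, 71, 81, 90], set())
(np.float64(0.142), 70, 0.056, 30, 120, 98, [np.float64(0.42), np.float64(0.14), np.float64(0.14), np.float64(0.94)], [0, 9, 17, 26, 35, 44, 53, 62, 72, 81, 90], set())
(np.float64(0.138), 70, 0.056, 10, 80, 128, [np.float64(0.15), np.float64(0.14), np.float64(0.14), np.float64(0.45)], [0, 7, 14, 23, 31, 41, 50, 60, 70, 80, 90], set())
(np.float64(0.138), 70, 0.056, 10, 90, 122, [np.float64(0.15), np.float64(0.14), np.float64(0.14), np.float64(0.57)], [0, 7, 15, 23, 32, 42, 51, 61, 70, 80, 90], set())
(np.float64(0.138), 70, 0.056, 10, 100, 117, [np.float64(0.15), np.float64(0.14), np.float64(0.14), np.float64(0.7)], [0, 8, 16, 24, 33, 42, 52, 61, 71, 80, 90], set())
```

```bash
cat >> h.py <<'E'
import k
def goto(P,Rt,n=None):
    s=robot.observe(); R0=R.from_euler('xyz',s["tool_rot"]); p=s["tool_pos"]
    rv=np.degrees((R0.inv()*R.from_matrix(Rt)).as_rotvec())/6; dp=P-p
    print("t",round(s["time"],2),"q",s["qpos"].round(2),"-> q",k.ik(P,Rt).round(2),"F",np.round(s["contact_force"],1),"op",round(s["opening"],4))
    print("rot total",rv.round(2),"shift in cur",(R0.inv().apply(dp)/.02).round(2),"in tgt",(Rt.T@dp/.02).round(2),"|deg|",6*np.linalg.norm(rv))
    if n:
        for i in range(n):
            Ra=R0*R.from_rotvec(np.radians(6*rv)*i/n); print("  row",(Ra.inv().apply(dp)/.02/n).round(2).tolist(),(rv/n).round(3).tolist())
E
cat > s3.py <<'E'
from h import *
from k import *
D=np.radians
TJ=tool_in_jar(D(70),-1,.056); RJ=jarR_grasp(D(25)); P,Rt=tool_pose(MOUTH,RJ,TJ)
print("grasp",P.round(4),Rt.round(3).tolist(),hit(body(P,Rt)))
goto(P-.08*Rt[:,2],Rt,6)
best=[]
for x in np.arange(.24,.62,.02):
 for y in np.arange(.16,.62,.02):
  dx,dy=x-TRAY[0],y-TRAY[1]; c,s=np.cos(.165),np.sin(.165); lx,ly=dx*c+dy*s,-dx*s+dy*c
  if max(abs(lx),abs(ly))<.085+.034+.015: continue
  for gam in range(20,131,10):
   RI=jarR_inv(D(gam)); m=min(margin(ik(*tool_pose(np.array([x,y,z]),RI,TJ))) for z in(.0,.05,.12))
   if m<.12: continue
   p,r=tool_pose(np.array([x,y,0.]),RI,TJ)
   if hit(body(p,r,.092)) or hit(body(p-.12*r[:,2],r,.092)): continue
   dj=np.array([x,y]); 
   if np.hypot(*(dj-[.409,.536]))<.1 or np.hypot(*(dj-[.517,.552]))<.08 or np.hypot(*(dj-[.603,.485]))<.09: continue
   cc,ss=np.cos(PSI),np.sin(PSI); o=BASE[:2]+.053*np.array([cc,ss]); a=(dj-o)@[cc,ss]; b2=(dj-o)@[-ss,cc]
   if abs(a)<.1 and abs(b2)<.08: continue
   if x<.51 and y<.17: continue
   best.append((round(m,2),round(x,2),round(y,2),gam))
best.sort(key=lambda b:(abs(b[3]-80),-b[0])); print(len(best),best[:12]); 
print(sorted(best,reverse=True)[:8])
E
python3 s3.py
```

```text
grasp [0.5229 0.2158 0.0643] [[0.947, 0.218, 0.237], [0.085, -0.88, 0.468], [0.31, -0.423, -0.852]] []
t 8.65 q [-0.31  0.07  2.01  0.79  1.23  0.54] -> q [-0.11  0.36  1.96  0.78  0.77  0.74] F [-0.4  0.5 -0.1] op 0.0914
rot total [-2.14 -0.07  1.7 ] shift in cur [1.73 5.67 5.93] in tgt [2.63 3.82 6.99] |deg| 16.405547023165056
  row [0.29, 0.95, 0.99] [-0.357, -0.012, 0.283]
  row [0.32, 0.9, 1.02] [-0.357, -0.012, 0.283]
  row [0.34, 0.85, 1.06] [-0.357, -0.012, 0.283]
  row [0.37, 0.8, 1.09] [-0.357, -0.012, 0.283]
  row [0.39, 0.75, 1.11] [-0.357, -0.012, 0.283]
  row [0.42, 0.69, 1.14] [-0.357, -0.012, 0.283]
237 [(np.float64(0.62), np.float64(0.32), np.float64(0.6), 80), (np.float64(0.58), np.float64(0.3), np.float64(0.6), 80), (np.float64(0.55), np.float64(0.28), np.float64(0.6), 80), (np.float64(0.54), np.float64(0.3), np.float64(0.58), 80), (np.float64(0.52), np.float64(0.26), np.float64(0.6), 80), (np.float64(0.51), np.float64(0.28), np.float64(0.58), 80), (np.float64(0.5), np.float64(0.3), np.float64(0.56), 80), (np.float64(0.49), np.float64(0.24), np.float64(0.6), 80), (np.float64(0.47), np.float64(0.26), np.float64(0.58), 80), (np.float64(0.46), np.float64(0.28), np.float64(0.56), 80), (np.float64(0.46), np.float64(0.3), np.float64(0.54), 80), (np.float64(0.44), np.float64(0.24), np.float64(0.58), 80)]
[(np.float64(0.89), np.float64(0.3), np.float64(0.52), 120), (np.float64(0.89), np.float64(0.26), np.float64(0.52), 130), (np.float64(0.89), np.float64(0.24), np.float64(0.54), 130), (np.float64(0.89), np.float64(0.24), np.float64(0.52), 130), (np.float64(0.87), np.float64(0.3), np.float64(0.54), 120), (np.float64(0.87), np.float64(0.28), np.float64(0.56), 120), (np.float64(0.87), np.float64(0.28), np.float64(0.54), 120), (np.float64(0.87), np.float64(0.28), np.float64(0.52), 130)]
```

Emit:
move_arm(
  motion=[
    [0, 0.25, 0.81, 0.85, -0.31, -0.01, 0.24],
    [0, 0.28, 0.78, 0.87, -0.31, -0.01, 0.24],
    [0, 0.29, 0.74, 0.9, -0.31, -0.01, 0.24],
    [0, 0.31, 0.7, 0.92, -0.31, -0.01, 0.24],
    [0, 0.33, 0.66, 0.95, -0.31, -0.01, 0.25],
    [0, 0.35, 0.62, 0.97, -0.3, -0.01, 0.25],
    [0, 0.36, 0.58, 0.99, -0.3, -0.01, 0.25],
    [0, 0, 0, 0, 0, 0, 0],
  ],
)

```text
time: 9.65
tool_pos: [0.5041, 0.1793, 0.1311]
tool_rot: [-2.684, -0.312, 0.09]
contact_force: [-0.2, -0.1, -0.7]
opening: 0.0917
```

```bash
python3 - <<'E'
from h import *
from k import *
D=np.radians
TJ=tool_in_jar(D(70),-1,.056); RJ=jarR_grasp(D(25)); P,Rt=tool_pose(MOUTH,RJ,TJ)
goto(P-.08*Rt[:,2],Rt); goto(P,Rt)
a=eyes.read_camera("scene")[0][90:210,230:390,::-1]; b,dd=eyes.read_camera("top"); b=b[120:280,300:460,::-1]
cv2.imwrite("pics/pre2.png",np.hstack([cv2.resize(a,(480,360),interpolation=3)[:, :400],cv2.resize(b,(360,360),interpolation=3)]))
W=cloud("top",np.load("top0.npy"))
for c in((.3,.55),(.3,.56),(.28,.54),(.29,.52)):
    kk=(np.hypot(W[...,0]-c[0],W[...,1]-c[1])<.06); print(c,kk.sum(),W[kk][:,2].max().round(3))
E
```

```text
t 9.65 q [-0.11  0.36  1.96  0.78  0.77  0.74] -> q [-0.11  0.36  1.96  0.78  0.77  0.74] F [-0.2 -0.1 -0.7] op 0.0917
rot total [ 0.03  0.03 -0.01] shift in cur [ 0.01  0.01 -0.08] in tgt [ 0.01  0.01 -0.08] |deg| 0.24495221960780272
t 9.65 q [-0.11  0.36  1.96  0.78  0.77  0.74] -> q [-0.02  0.52  1.96  0.94  0.62  0.61] F [-0.2 -0.1 -0.7] op 0.0917
rot total [ 0.03  0.03 -0.01] shift in cur [ 0.02 -0.01  3.92] in tgt [0.01 0.01 3.92] |deg| 0.24495221960780272
(0.3, 0.55) 1888 0.008
(0.3, 0.56) 1908 0.083
(0.28, 0.54) 1983 0.086
(0.29, 0.52) 1909 0.019
```

View pics/pre2.png

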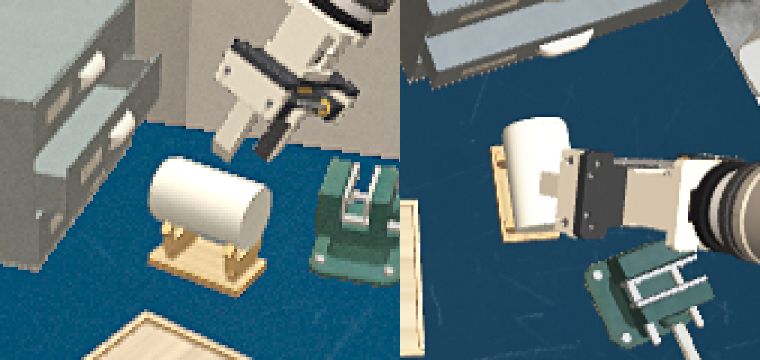

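The fingers are now straddling the white jar from above (scene crop (240,145)), clear of the vice. I'll descend along the fingers and grip.

Emit:
move_arm(
  motion=[
    [0, 0, 0, 0.8, 0, 0, 0],
    [0, 0, 0, 0.8, 0, 0, 0],
    [0, 0, 0, 0.8, 0, 0, 0],
    [0, 0, 0, 0.8, 0, 0, 0],
    [0, 0, 0, 0.72, 0, 0, 0],
    [0, 0, 0, 0, 0, 0, 0],
  ],
  newtons=25,
)

```text
time: 10.5
tool_pos: [0.5227, 0.2157, 0.0635]
tool_rot: [-2.684, -0.312, 0.09]
contact_force: [-0.3, -0.6, -0.0]
opening: 0.0917
```

Emit:
move_arm(
  motion=[
    [255, 0, 0, 0, 0, 0, 0],
    [255, 0, 0, 0, 0, 0, 0],
    [255, 0, 0, 0, 0, 0, 0],
    [255, 0, 0, 0, 0, 0, 0],
    [255, 0, 0, 0, 0, 0, 0],
  ],
)

```text
time: 11.12
tool_pos: [0.5234, 0.2151, 0.0653]
tool_rot: [-2.684, -0.315, 0.089]
contact_force: [-1.1, -0.1, 5.1]
opening: 0.0679
```

```bash
cat > s4.py <<'E'
from h import *
from k import *
D=np.radians
TJ=tool_in_jar(D(70),-1,.056); RJ=jarR_grasp(D(25)); RI=jarR_inv(D(80))
# via: lifted; above tray level; slerp low
goto(tool_pose(MOUTH+[0,0,.1],RJ,TJ)[0],tool_pose(MOUTH,RJ,TJ)[1])
SL=Slerp([0,1],R.from_matrix([RJ,RI])); N=22
pp=tool_pose(TRAY+[0,0,.09],RJ,TJ); goto(*pp); qs=[ik(*pp)]
for i in range(1,N+1):
    t=i/N; Rk=SL(t).as_matrix(); el=np.arcsin(np.clip(-Rk[2,0],-1,1)); zz=.012-.002*t+.034*np.cos(el)+.045*max(0,1-t/.3)
    p2=tool_pose(TRAY+[0,0,zz],Rk,TJ); q=ik(*p2)
    sh=pp[1].T@(p2[0]-pp[0])/.02; rv=np.degrees((R.from_matrix(pp[1]).inv()*R.from_matrix(p2[1])).as_rotvec())/6
    B=body(*p2,.068); print(i,round(np.degrees(el)),round(zz,3),sh.round(2).tolist(),rv.round(2).tolist(),"v",(abs(q-qs[-1]).max()*8).round(2),"m",margin(q).round(2),hit(B),B[:,2].min().round(3)); pp=p2; qs.append(q)
E
python3 s4.py
```

```text
t 11.12 q [-0.02  0.51  1.96  0.93  0.62  0.62] -> q [-0.02  0.34  1.87  0.71  0.81  0.91] F [-1.1 -0.1  5.1] op 0.0679
rot total [ 0.04  0.   -0.01] shift in cur [ 1.51 -2.12 -4.21] in tgt [ 1.51 -2.13 -4.21] |deg| 0.22735120638576972
t 11.12 q [-0.02  0.51  1.96  0.93  0.62  0.62] -> q [0.53 0.39 2.2  1.32 0.3  0.7 ] F [-1.1 -0.1  5.1] op 0.0679
rot total [ 0.04  0.   -0.01] shift in cur [-7.81 -9.9   1.54] in tgt [-7.8  -9.91  1.58] |deg| 0.22735120638576972
1 3 0.084 [-0.08, -0.09, 0.18] [0.25, -0.26, 0.83] v 0.5 m 0.07 [] 0.044
2 7 0.077 [-0.08, -0.05, 0.23] [0.25, -0.26, 0.83] v 0.36 m 0.11 [] 0.038
3 10 0.07 [-0.06, -0.04, 0.23] [0.25, -0.26, 0.83] v 0.36 m 0.16 [] 0.034
4 14 0.062 [-0.03, -0.02, 0.23] [0.25, -0.26, 0.83] v 0.36 m 0.2 [] 0.029
5 18 0.055 [-0.01, -0.0, 0.24] [0.25, -0.26, 0.83] v 0.36 m 0.25 [] 0.024
6 21 0.047 [0.02, 0.01, 0.24] [0.25, -0.26, 0.83] v 0.35 m 0.29 [] 0.019
7 25 0.042 [0.04, -0.06, 0.13] [0.25, -0.26, 0.83] v 0.36 m 0.33 ['tray'] 0.016
8 29 0.041 [0.02, -0.18, -0.03] [0.25, -0.26, 0.83] v 0.47 m 0.38 [] 0.018
9 34 0.04 [0.03, -0.18, -0.02] [0.25,
[... 313 characters left out ...]
83] v 0.33 m 0.52 [] 0.029
14 55 0.03 [0.07, -0.16, -0.01] [0.25, -0.26, 0.83] v 0.32 m 0.52 [] 0.031
15 59 0.028 [0.08, -0.17, -0.01] [0.25, -0.26, 0.83] v 0.31 m 0.51 [] 0.032
16 63 0.026 [0.09, -0.17, -0.01] [0.25, -0.26, 0.83] v 0.31 m 0.51 [] 0.033
17 68 0.023 [0.1, -0.17, -0.01] [0.25, -0.26, 0.83] v 0.31 m 0.5 [] 0.034
18 72 0.021 [0.11, -0.18, -0.01] [0.25, -0.26, 0.83] v 0.3 m 0.49 [] 0.036
19 77 0.018 [0.12, -0.18, -0.01] [0.25, -0.26, 0.83] v 0.3 m 0.49 [] 0.038
20 81 0.015 [0.13, -0.19, -0.02] [0.25, -0.26, 0.83] v 0.3 m 0.48 [] 0.04
21 86 0.013 [0.13, -0.2, -0.02] [0.25, -0.26, 0.83] v 0.3 m 0.47 [] 0.042
22 90 0.01 [0.14, -0.21, -0.02] [0.25, -0.26, 0.83] v 0.31 m 0.46 [] 0.045
```

Emit:
move_arm(
  motion=[
    [255, 0.12, -0.18, -0.35, 0, 0, 0],
    [255, 0.25, -0.35, -0.7, 0, 0, 0],
    [255, 0.25, -0.35, -0.7, 0, 0, 0],
    [255, 0.25, -0.35, -0.7, 0, 0, 0],
    [255, 0.25, -0.35, -0.7, 0, 0, 0],
    [255, 0.25, -0.35, -0.7, 0, 0, 0],
    [255, 0.13, -0.18, -0.35, 0, 0, 0],
  ],
)

```text
time: 12.0
tool_pos: [0.5227, 0.2157, 0.1643]
tool_rot: [-2.685, -0.314, 0.089]
contact_force: [-0.0, 0.2, -1.5]
opening: 0.0679
```

```bash
python3 - <<'E'
from h import *
from k import *
D=np.radians
TJ=tool_in_jar(D(70),-1,.056); RJ=jarR_grasp(D(25))
goto(*tool_pose(TRAY+[0,0,.135],RJ,TJ))
a=eyes.read_camera("scene")[0][60:280,220:420,::-1]; b=eyes.read_camera("top")[0][100:300,220:440,::-1]
cv2.imwrite("pics/lift.png",np.hstack([cv2.resize(a,(400,440),interpolation=3),cv2.resize(b,(400,440),interpolation=3)]))
E
```

```text
t 12.0 q [-0.02  0.34  1.87  0.71  0.8   0.92] -> q [0.53 0.28 2.16 0.92 0.37 1.11] F [-0.   0.2 -1.5] op 0.0679
rot total [ 0.04  0.   -0.01] shift in cur [-8.61 -8.74  3.84] in tgt [-8.6  -8.73  3.87] |deg| 0.25802800971451756
```

View pics/lift.png

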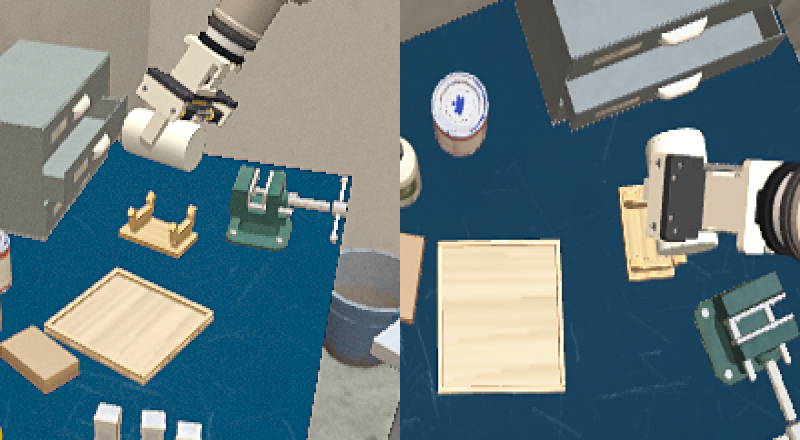

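The jar is lifted level and held across its diameter (scene crop (165,140)), and the cradle is empty. I'll carry it level to above the tray.

Emit:
move_arm(
  motion=[
    [255, -0.25, -0.25, 0.11, 0, 0, 0],
    [255, -0.5, -0.5, 0.23, 0, 0, 0],
    [255, -0.72, -0.73, 0.32, 0, 0, 0],
    [255, -0.72, -0.73, 0.32, 0, 0, 0],
    [255, -0.72, -0.73, 0.32, 0, 0, 0],
    [255, -0.72, -0.73, 0.32, 0, 0, 0],
    [255, -0.72, -0.73, 0.32, 0, 0, 0],
    [255, -0.72, -0.73, 0.32, 0, 0, 0],
    [255, -0.72, -0.73, 0.32, 0, 0, 0],
    [255, -0.72, -0.73, 0.32, 0, 0, 0],
    [255, -0.72, -0.73, 0.32, 0, 0, 0],
    [255, -0.72, -0.73, 0.32, 0, 0, 0],
  ],
)

```text
time: 13.6
tool_pos: [0.3519, 0.3779, 0.121]
tool_rot: [-2.685, -0.313, 0.09]
contact_force: [-0.1, 0.5, -1.9]
opening: 0.0685
```

Emit:
move_arm(
  motion=[
    [255, -0.5, -0.5, 0.23, 0, 0, 0],
    [255, -0.2, -0.2, 0.1, 0, 0, 0],
    [255, 0, 0, 0, 0, 0, 0],
  ],
)

```text
time: 13.98
tool_pos: [0.3385, 0.3917, 0.1173]
tool_rot: [-2.685, -0.313, 0.09]
contact_force: [-0.7, 0.5, -1.1]
opening: 0.0678
```

```bash
cat > s5.py <<'E'
from h import *
from k import *
D=np.radians
s=robot.observe(); print(round(s["time"],2),s["qpos"].round(2),s["contact_force"].round(1))
TJ=tool_in_jar(D(70),-1,.056); RI=jarR_inv(D(80))
Rt=R.from_euler('xyz',s["tool_rot"]).as_matrix(); RJ=Rt@TJ[0].T; M=s["tool_pos"]-RJ@(TJ[1]-[.11,0,0]); print("mouth",M.round(3))
d_=eyes.read_camera("top")[1]; W=cloud("top",d_)
mt=(W[...,2]>.011)&(W[...,2]<.022)&(W[...,0]<.39)&(W[...,0]>.28)&(abs(W[...,1]-.385)<.1); Q=W[mt][:,:2]; print("tray min",Q.min(0).round(3))
SL=Slerp([0,1],R.from_matrix([RJ,RI])); N=22; pp=(s["tool_pos"],Rt); q0=s["qpos"]
for i in range(1,N+1):
    t=i/N; Rk=SL(t).as_matrix(); el=np.arcsin(np.clip(-Rk[2,0],-1,1)); zz=.017-.006*t+.034*np.cos(el)+(M[2]-.051)*max(0,1-t/.32)
    m=TRAY*[1,1,0]+[0,0,zz]; f=min(1,t/.3); m[:2]=M[:2]*(1-f)+TRAY[:2]*f
    p2=tool_pose(m,Rk,TJ); q=ik(*p2)
    sh=pp[1].T@(p2[0]-pp[0])/.02; rv=np.degrees((R.from_matrix(pp[1]).inv()*R.from_matrix(p2[1])).as_rotvec())/6
    B=body(*p2,.068); print(i,round(np.degrees(el)),round(zz,3),sh.round(2).tolist(),rv.round(2).tolist(),"m",margin(q).round(2),hit(B),B[:,2].min().round(3)); pp=p2
E
python3 s5.py
```

```text
13.97 [0.53 0.28 2.16 0.92 0.36 1.13] [-0.7  0.5 -1.1]
mouth [0.386 0.396 0.133]
tray min [0.292 0.308]
1 3 0.121 [-0.17, 0.04, 0.44] [0.25, -0.26, 0.83] m 0.11 [] 0.081
2 7 0.109 [-0.13, 0.07, 0.44] [0.25, -0.26, 0.83] m 0.14 [] 0.071
3 10 0.097 [-0.09, 0.1, 0.44] [0.25, -0.26, 0.83] m 0.18 [] 0.061
4 14 0.084 [-0.05, 0.12, 0.44] [0.25, -0.26, 0.83] m 0.22 [] 0.051
5 18 0.072 [-0.0, 0.14, 0.44] [0.25, -0.26, 0.83] m 0.25 [] 0.041
6 22 0.059 [0.04, 0.16, 0.44] [0.25, -0.26, 0.83] m 0.29 [] 0.031
7 26 0.046 [0.09, 0.17, 0.43] [0.25, -0.26, 0.83] m 0.33 [] 0.021
8 30 0.044 [0.03, -0.16, -0.0] [0.25, -0.26, 0.83] m 0.38 [] 0.022
9 34 0.043 [0.03, -0.17, -0.01] [0.25, -0.26, 0.83] m 0.42 [] 0.024
10 38 0.041 [0.04, -0.17, -0.01] [0.25, -0.26, 0.83] m 0.47 [] 0.026
11 42 0.039 [0.05, -0.16, -0.01] [0.25, -0.26, 0.83] m 0.51 [] 0.028
12 46 0.037 [0.06, -0.16, -0.0] [0.25, -0.26, 0.83] m 0.53 [] 0.03
13 50 0.035 [0.07, -0.16, -0.0] [0.25, -0.26, 0.83] m 0.53 [] 0.032
14 55 0.033 [0.08, -0.16, -0.0] [0.25, -0.26, 0.83] m 0.52 [] 0.034
15 59 0.03 [0.09, -0.16, -0.0] [0.25, -0.26, 0.83] m 0.52 [] 0.034
16 63 0.028 [0.1, -0.16, -0.0] [0.25, -0.26, 0.83] m 0.51 [] 0.035
17 68 0.025 [0.11, -0.17, -0.0] [0.25, -0.26, 0.83] m 0.5 [] 0.036
18 72 0.022 [0.12, -0.17, -0.01] [0.25, -0.26, 0.83] m 0.49 [] 0.038
19 77 0.02 [0.13, -0.18, -0.01] [0.25, -0.26, 0.83] m 0.49 [] 0.039
20 81 0.017 [0.14, -0.19, -0.01] [0.25, -0.26, 0.83] m 0.48 [] 0.041
21 86 0.014 [0.14, -0.2, -0.02] [0.25, -0.26, 0.83] m 0.47 [] 0.043
22 90 0.011 [0.14, -0.21, -0.02] [0.25, -0.26, 0.83] m 0.46 [] 0.046
```

Emit:
move_arm(
  motion=[
    [255, -0.17, 0.04, 0.44, 0.25, -0.26, 0.83],
    [255, -0.13, 0.07, 0.44, 0.25, -0.26, 0.83],
    [255, -0.09, 0.1, 0.44, 0.25, -0.26, 0.83],
    [255, -0.05, 0.12, 0.44, 0.25, -0.26, 0.83],
    [255, 0, 0.14, 0.44, 0.25, -0.26, 0.83],
    [255, 0.04, 0.16, 0.44, 0.25, -0.26, 0.83],
    [255, 0.09, 0.17, 0.43, 0.25, -0.26, 0.83],
    [255, 0.03, -0.16, 0, 0.25, -0.26, 0.83],
  ],
)

```text
time: 15.02
tool_pos: [0.3439, 0.412, 0.0567]
tool_rot: [-2.452, 0.258, -0.374]
contact_force: [-0.5, -0.4, -1.6]
opening: 0.0684
```

```bash
sed -i 's/^SL=.*/T0=float(__import__("sys").argv[1]); N=int(__import__("sys").argv[2]); SL=Slerp([0,1],R.from_matrix([RJ,RI])); pp=(s["tool_pos"],Rt); E0=np.arcsin(-RJ[2,0]); OFS=M[2]-.034*np.cos(E0); print("el",np.degrees(E0),"ofs",OFS)/; s/zz=.017.*/zz=OFS*(1-t)+.011*t+.034*np.cos(el)/; s/f=min(1,t\/.3)/f=t/' s5.py
sed -i 's/^d_=.*/im=eyes.read_camera("scene")[0][100:300,180:400,::-1]; b=eyes.read_camera("top")[0][130:310,220:440,::-1]; cv2.imwrite("pics\/mid%s.png"%__import__("sys").argv[2],np.hstack([cv2.resize(im,(396,360),interpolation=3),cv2.resize(b,(400,360),interpolation=3)]))/; /^mt=/d' s5.py; python3 s5.py 0 14
```

```text
15.03 [0.35 0.54 2.17 1.46 0.66 1.07] [-0.5 -0.4 -1.6]
mouth [0.39  0.394 0.044]
el 29.668986108881548 ofs 0.01458720228145817
1 34 0.043 [0.02, -0.17, -0.01] [0.25, -0.26, 0.82] m 0.42 [] 0.023
2 38 0.041 [0.03, -0.17, -0.01] [0.25, -0.26, 0.82] m 0.46 [] 0.025
3 42 0.039 [0.04, -0.16, -0.01] [0.25, -0.26, 0.82] m 0.51 [] 0.028
4 46 0.037 [0.05, -0.16, -0.0] [0.25, -0.26, 0.82] m 0.53 [] 0.03
5 51 0.035 [0.06, -0.16, -0.0] [0.25, -0.26, 0.82] m 0.53 [] 0.032
6 55 0.033 [0.07, -0.16, 0.0] [0.25, -0.26, 0.82] m 0.52 [] 0.034
7 59 0.03 [0.08, -0.16, 0.0] [0.25, -0.26, 0.82] m 0.52 [] 0.034
8 64 0.028 [0.09, -0.16, 0.0] [0.25, -0.26, 0.82] m 0.51 [] 0.035
9 68 0.025 [0.11, -0.16, -0.0] [0.25, -0.26, 0.82] m 0.5 [] 0.036
10 72 0.022 [0.12, -0.17, -0.0] [0.25, -0.26, 0.82] m 0.5 [] 0.038
11 77 0.02 [0.12, -0.18, -0.01] [0.25, -0.26, 0.82] m 0.49 [] 0.039
12 81 0.017 [0.13, -0.18, -0.01] [0.25, -0.26, 0.82] m 0.48 [] 0.041
13 86 0.014 [0.14, -0.19, -0.01] [0.25, -0.26, 0.82] m 0.47 [] 0.044
14 90 0.011 [0.14, -0.2, -0.02] [0.25, -0.26, 0.82] m 0.46 [] 0.046
```

View pics/mid14.png

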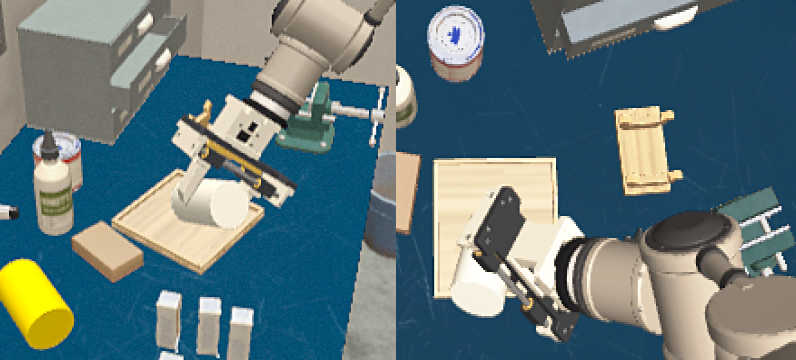

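The jar is low over the tray, tilted 30° mouth-down at about scene crop (210,200), and no pieces have come out. I'll finish the turn with the rim kept close to the floor.

Emit:
move_arm(
  motion=[
    [255, 0.02, -0.17, -0.01, 0.25, -0.26, 0.82],
    [255, 0.03, -0.17, -0.01, 0.25, -0.26, 0.82],
    [255, 0.04, -0.16, -0.01, 0.25, -0.26, 0.82],
    [255, 0.05, -0.16, 0, 0.25, -0.26, 0.82],
    [255, 0.06, -0.16, 0, 0.25, -0.26, 0.82],
    [255, 0.07, -0.16, 0, 0.25, -0.26, 0.82],
    [255, 0.08, -0.16, 0, 0.25, -0.26, 0.82],
    [255, 0.09, -0.16, 0, 0.25, -0.26, 0.82],
    [255, 0.11, -0.16, 0, 0.25, -0.26, 0.82],
  ],
)

```text
time: 16.25
tool_pos: [0.3707, 0.4197, 0.0669]
tool_rot: [-2.538, 0.935, -0.928]
contact_force: [0.0, 0.3, -0.5]
opening: 0.0679
```

```bash
python3 s5.py 0 5
```

```text
16.25 [0.18 0.72 2.2  1.69 1.02 1.43] [ 0.   0.3 -0.5]
mouth [0.389 0.395 0.026]
el 67.4392357340301 ofs 0.01324934825382009
1 72 0.023 [0.13, -0.17, -0.0] [0.25, -0.27, 0.84] m 0.49 [] 0.038
2 76 0.02 [0.14, -0.17, -0.01] [0.25, -0.27, 0.84] m 0.49 [] 0.04
3 81 0.017 [0.14, -0.18, -0.01] [0.25, -0.27, 0.84] m 0.48 [] 0.042
4 85 0.014 [0.15, -0.19, -0.01] [0.25, -0.27, 0.84] m 0.47 [] 0.044
5 90 0.011 [0.16, -0.2, -0.02] [0.25, -0.27, 0.84] m 0.46 [] 0.046
```

View pics/mid5.png

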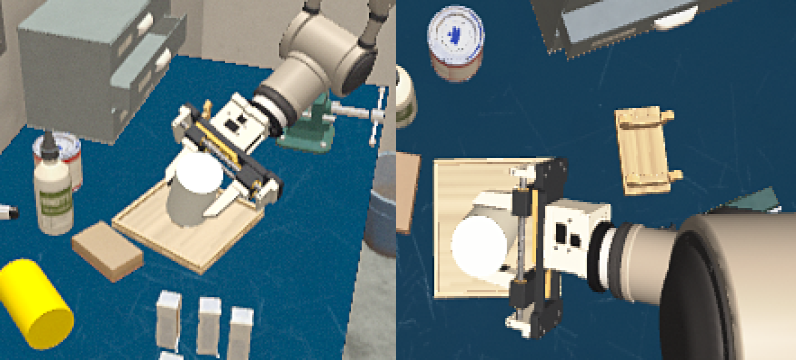

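Emit:
move_arm(
  motion=[
    [255, 0.13, -0.17, 0, 0.25, -0.27, 0.84],
    [255, 0.14, -0.17, -0.01, 0.25, -0.27, 0.84],
    [255, 0.14, -0.18, -0.01, 0.25, -0.27, 0.84],
    [255, 0.15, -0.19, -0.01, 0.25, -0.27, 0.84],
    [255, 0.16, -0.2, -0.02, 0.25, -0.27, 0.84],
    [255, 0, 0, 0, 0, 0, 0],
    [255, 0, 0, 0, 0, 0, 0],
    [255, 0, 0, 0, 0, 0, 0],
    [255, 0, 0, 0, 0, 0, 0],
  ],
)

```text
time: 17.48
tool_pos: [0.3902, 0.413, 0.0586]
tool_rot: [-3.138, 1.223, -1.74]
contact_force: [-0.7, 0.7, -1.2]
opening: 0.0683
```

```bash
python3 s5.py 0 1; python3 - <<'E'
from h import *
from k import *
TJ=tool_in_jar(np.radians(70),-1,.056); RI=jarR_inv(np.radians(80))
goto(*tool_pose(TRAY+[0,0,.135],RI,TJ))
E
```

```text
17.48 [0.12 0.87 2.24 1.86 1.22 1.59] [-0.7  0.7 -1.2]
mouth [0.387 0.395 0.011]
el 89.8808163047362 ofs 0.010985912257430345
1 90 0.011 [0.01, -0.05, -0.01] [0.01, 0.02, 0.02] m 0.46 [] 0.046
t 17.57 q [0.12 0.88 2.24 1.86 1.22 1.59] -> q [0.12 0.52 2.24 1.71 1.14 1.97] F [ 0.   0.1 -1.4] op 0.0683
rot total [0.01 0.02 0.01] shift in cur [-5.83 -0.05 -2.12] in tgt [-5.83 -0.05 -2.13] |deg| 0.14063134231269037
```

View pics/mid1.png

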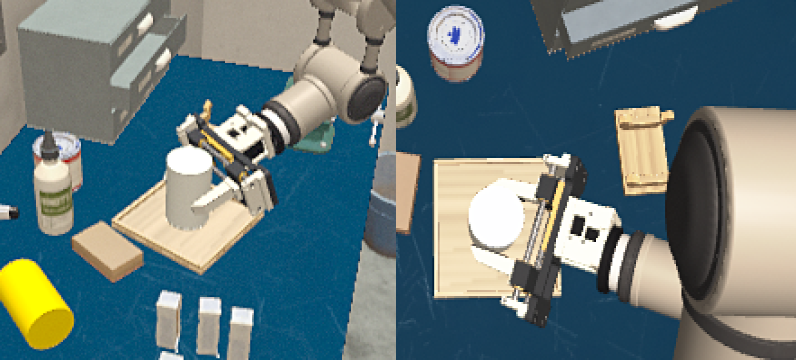

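The jar stands inverted over the middle of the tray, held at scene crop (190,190). I'll lift it straight up, gently at first.

Emit:
move_arm(
  motion=[
    [255, -0.25, 0, -0.09, 0, 0, 0],
    [255, -0.3, 0, -0.11, 0, 0, 0],
    [255, -0.4, 0, -0.15, 0, 0, 0],
    [255, -0.5, 0, -0.18, 0, 0, 0],
    [255, -0.6, 0, -0.22, 0, 0, 0],
    [255, -0.7, 0, -0.25, 0, 0, 0],
    [255, -0.7, 0, -0.25, 0, 0, 0],
    [255, -0.7, 0, -0.25, 0, 0, 0],
    [255, -0.7, 0, -0.25, 0, 0, 0],
    [255, -0.6, 0, -0.22, 0, 0, 0],
    [255, -0.4, 0, -0.14, 0, 0, 0],
    [255, 0, 0, 0, 0, 0, 0],
  ],
)

```text
time: 19.08
tool_pos: [0.3902, 0.413, 0.1835]
tool_rot: [-3.138, 1.224, -1.74]
contact_force: [0.4, 0.1, -1.1]
opening: 0.0681
```

```bash
python3 s5.py 0 2
```

```text
19.07 [0.12 0.52 2.24 1.71 1.14 1.97] [ 0.4  0.1 -1.1]
mouth [0.387 0.395 0.136]
el 89.85416753398525 ofs 0.13583646077036837
1 90 0.073 [2.94, -0.02, 1.06] [0.0, 0.01, 0.01] m 0.44 [] 0.108
2 90 0.011 [2.94, -0.02, 1.06] [0.0, 0.01, 0.01] m 0.46 [] 0.046
```

View pics/mid2.png

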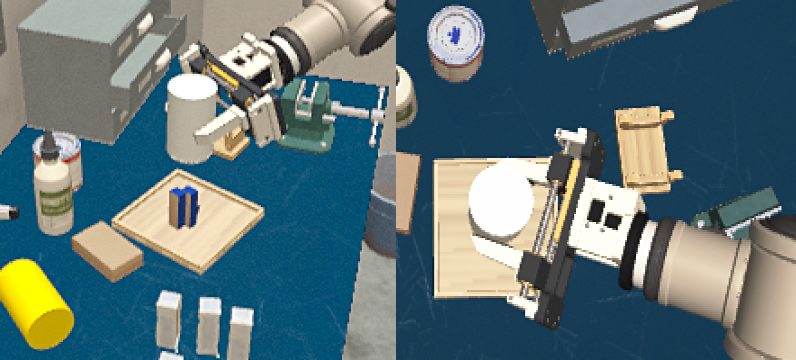

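```bash
cat > s6.py <<'E'
from h import *
from k import *
D=np.radians
H=np.zeros((120,120))
for n in("top","scene"):
    W=cloud(n,np.load(n+"0.npy")).reshape(-1,3); W=W[np.isfinite(W).all(1)]
    i=(W[:,:2]*100).astype(int); ok=(W[:,0]>0)&(W[:,1]>-.0)&(i<120).all(1)&(W[:,2]<.4)&(W[:,0]>.1); np.maximum.at(H,tuple(i[ok].T),W[ok,2])
H[33:45,34:46]=np.maximum(H[33:45,34:46],.08)
H=cv2.dilate(H,np.ones((3,3)))
def clear(B):
    i=np.clip((B[:,:2]*100).astype(int),0,119); return (B[:,2]-H[tuple(i.T)]).min()
TJ=tool_in_jar(D(70),-1,.056); out=[]
th=np.linspace(0,6.28,40)
for x in np.arange(.2,.56,.01):
 for y in np.arange(.15,.62,.01):
  J=np.vstack([np.c_[x+r*np.cos(th),y+r*np.sin(th),0*th+.012] for r in(0,.017,.034)])
  if clear(J)<0 or np.hypot(x-TRAY[0],y-TRAY[1])<.125: continue
  for gam in range(-60,131,10):
   RI=jarR_inv(D(gam)); m=min(margin(ik(*tool_pose(np.array([x,y,z]),RI,TJ))) for z in(.0,.06,.13))
   if m<.12: continue
   p,r=tool_pose(np.array([x,y,0.]),RI,TJ)
   c=min(clear(body(p-k*r[:,2],r,.092)) for k in(0,.04,.08,.12))
   if c>.005: out.append((round(c,3),round(x,2),round(y,2),gam,round(m,2)))
out.sort(reverse=True); print(len(out),*out[:10],sep="\n")
print("gam~80",*sorted([o for o in out if 50<=o[3]<=110],key=lambda o:-min(o[0],.025))[:8],sep="\n")
E
python3 s6.py
```

```text
176
(np.float64(0.029), np.float64(0.23), np.float64(0.4), 30, np.float64(0.15))
(np.float64(0.029), np.float64(0.22), np.float64(0.43), 40, np.float64(0.15))
(np.float64(0.029), np.float64(0.22), np.float64(0.21), -60, np.float64(0.19))
(np.float64(0.029), np.float64(0.21), np.float64(0.44), 40, np.float64(0.17))
(np.float64(0.029), np.float64(0.21), np.float64(0.43), 40, np.float64(0.15))
(np.float64(0.029), np.float64(0.2), np.float64(0.2), -60, np.float64(0.22))
(np.float64(0.028), np.float64(0.24), np.float64(0.41), 30, np.float64(0.17))
(np.float64(0.028), np.float64(0.24), np.float64(0.4), 30, np.float64(0.17))
(np.float64(0.028), np.float64(0.24), np.float64(0.39), 30, np.float64(0.15))
(np.float64(0.028), np.float64(0.24), np.float64(0.23), -60, np.float64(0.17))
gam~80
(np.float64(0.02), np.float64(0.23), np.float64(0.46), 50, np.float64(0.15))
(np.float64(0.017), np.float64(0.24), np.float64(0.46), 50, np.float64(0.15))
(np.float64(0.017), np.float64(0.24), np.float64(0.45), 50, np.float64(0.12))
(np.float64(0.015), np.float64(0.22), np.float64(0.47), 90, np.float64(0.26))
(np.float64(0.015), np.float64(0.22), np.float64(0.39), 90, np.float64(0.13))
(np.float64(0.015), np.float64(0.21), np.float64(0.47), 90, np.float64(0.24))
(np.float64(0.015), np.float64(0.2), np.float64(0.47), 90, np.float64(0.22))
(np.float64(0.014), np.float64(0.24), np.float64(0.47), 70, np.float64(0.15))
```

```bash
cat > s7.py <<'E'
from h import *
from k import *
import sys
exec(open("s6.py").read().split("TJ=")[0])
W=cloud("top",np.load("top0.npy")); S=np.array([.24,.405])
kk=np.hypot(W[...,0]-S[0],W[...,1]-S[1])<.05; print("bench z",kk.sum(),np.nanpercentile(W[kk][:,2],[1,50,99]).round(4)); e=(abs(W[...,1]-.4)<.01)&(abs(W[...,2])<.01); print("bench min x",np.nanmin(W[e][:,0]))
TJ=tool_in_jar(np.radians(70),-1,.056); g1=np.radians(30)
s=robot.observe(); Rt=R.from_euler('xyz',s["tool_rot"]).as_matrix(); RJ=Rt@TJ[0].T; M=s["tool_pos"]-RJ@(TJ[1]-[.11,0,0]); print("mouth",M.round(4),"q",s["qpos"].round(2))
RI=jarR_inv(g1); SL=Slerp([0,1],R.from_matrix([RJ,RI])); N=int(sys.argv[1]); pp=(s["tool_pos"],Rt)
for i in range(1,N+1):
    t=i/N; p2=tool_pose(M*(1-t)+np.array([*S,.13])*t,SL(t).as_matrix(),TJ); q=ik(*p2)
    sh=pp[1].T@(p2[0]-pp[0])/.02; rv=np.degrees((R.from_matrix(pp[1]).inv()*R.from_matrix(p2[1])).as_rotvec())/6
    print(i,sh.round(2).tolist(),rv.round(2).tolist(),"m",margin(q).round(2),q.round(2),"cl",clear(body(*p2,.068)).round(3)); pp=p2
for z in(.08,.04,.0): p2=tool_pose(np.array([*S,z]),RI,TJ); print(z,margin(ik(*p2)).round(2),clear(body(*p2,.092)).round(3))
print("down steps",(p2[1].T@[0,0,-1]).round(3))
E
python3 s7.py 12
```

```text
bench z 1403 [-0.0024  0.0017  0.0055]
bench min x 0.07990890347765997
mouth [0.387  0.3954 0.135 ] q [0.12 0.53 2.24 1.71 1.14 1.97]
1 [0.04, 0.55, -0.06] [0.65, 0.0, 0.24] m 0.39 [0.15 0.51 2.31 1.84 1.12 1.9 ] cl 0.089
2 [0.06, 0.54, -0.1] [0.65, 0.0, 0.24] m 0.32 [0.19 0.49 2.38 1.98 1.11 1.83] cl 0.089
3 [0.07, 0.53, -0.14] [0.65, 0.0, 0.24] m 0.25 [0.24 0.49 2.45 2.13 1.11 1.76] cl 0.089
4 [0.09, 0.52, -0.18] [0.65, 0.0, 0.24] m 0.19 [0.31 0.48 2.51 2.29 1.12 1.69] cl 0.088
5 [0.1, 0.5, -0.22] [0.65, 0.0, 0.24] m 0.15 [0.39 0.48 2.55 2.47 1.14 1.64] cl 0.088
6 [0.12, 0.48, -0.26] [0.65, 0.0, 0.24] m 0.11 [0.5  0.49 2.59 2.67 1.16 1.6 ] cl 0.091
7 [0.13, 0.46, -0.29] [0.65, 0.0, 0.24] m 0.09 [0.62 0.49 2.61 2.87 1.18 1.58] cl 0.091
8 [0.14, 0.44, -0.33] [0.65, 0.0, 0.24] m 0.08 [0.76 0.49 2.62 3.09 1.19 1.57] cl 0.09
9 [0.15, 0.41, -0.36] [0.65, 0.0, 0.24] m 0.1 [0.91 0.49 2.6  3.31 1.18 1.56] cl 0.09
10 [0.17, 0.38, -0.39] [0.65, 0.0, 0.24] m 0.12 [1.05 0.49 2.58 3.53 1.16 1.54] cl 0.149
11 [0.18, 0.35, -0.42] [0.65, 0.0, 0.24] m 0.16 [1.18 0.49 2.54 3.75 1.13 1.5 ] cl 0.148
12 [0.19, 0.31, -0.45] [0.65, 0.0, 0.24] m 0.18 [1.29 0.5  2.49 3.96 1.11 1.45] cl 0.158
0.08 0.19 0.108
0.04 0.19 0.068
0.0 0.21 0.028
down steps [0.94  0.    0.342]
```

Emit:
move_arm(
  motion=[
    [255, 0.04, 0.55, -0.06, 0.65, 0, 0.24],
    [255, 0.06, 0.54, -0.1, 0.65, 0, 0.24],
    [255, 0.07, 0.53, -0.14, 0.65, 0, 0.24],
    [255, 0.09, 0.52, -0.18, 0.65, 0, 0.24],
    [255, 0.1, 0.5, -0.22, 0.65, 0, 0.24],
    [255, 0.12, 0.48, -0.26, 0.65, 0, 0.24],
    [255, 0.13, 0.46, -0.29, 0.65, 0, 0.24],
    [255, 0.14, 0.44, -0.33, 0.65, 0, 0.24],
    [255, 0.15, 0.41, -0.36, 0.65, 0, 0.24],
    [255, 0.17, 0.38, -0.39, 0.65, 0, 0.24],
    [255, 0.18, 0.35, -0.42, 0.65, 0, 0.24],
    [255, 0.19, 0.31, -0.45, 0.65, 0, 0.24],
  ],
)

```text
time: 20.68
tool_pos: [0.2546, 0.4137, 0.1769]
tool_rot: [3.13, 1.219, -2.628]
contact_force: [1.3, 0.7, -0.7]
opening: 0.068
```

```bash
python3 s7.py 1; python3 - <<'E'
from h import *
from k import *
TJ=tool_in_jar(np.radians(70),-1,.056); RI=jarR_inv(np.radians(30))
goto(*tool_pose(np.array([.24,.405,.0]),RI,TJ))
im,d1=eyes.read_camera("scene"); a=im[60:330,150:400,::-1]; b=eyes.read_camera("top")[0][130:310,180:400,::-1]
cv2.imwrite("pics/stand0.png",np.hstack([cv2.resize(a,(400,432),interpolation=3),cv2.resize(b,(400,432),interpolation=3)]))
E
```

```text
bench z 1403 [-0.0024  0.0017  0.0055]
bench min x 0.07990890347765997
mouth [0.239  0.4048 0.1294] q [1.29 0.49 2.49 3.95 1.11 1.46]
1 [-0.05, -0.01, 0.03] [0.02, -0.02, -0.03] m 0.18 [1.29 0.5  2.49 3.96 1.11 1.45] cl 0.158
0.08 0.19 0.108
0.04 0.19 0.068
0.0 0.21 0.028
down steps [0.94  0.    0.342]
t 20.68 q [1.29 0.49 2.49 3.95 1.11 1.46] -> q [1.29 1.   2.49 3.86 1.48 1.81] F [ 1.3  0.7 -0.7] op 0.068
rot total [ 0.02 -0.02 -0.03] shift in cur [ 6.06 -0.04  2.27] in tgt [ 6.06 -0.01  2.25] |deg| 0.27530551467284126
```

View pics/stand0.png

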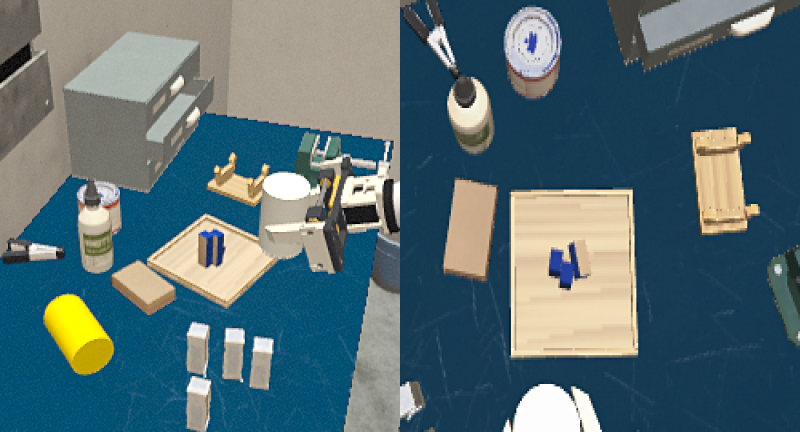

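All three pieces are in the tray near top crop (570,262): three separate bodies standing in a heap. The jar is over free bench on the near side. I'll lower it.

Emit:
move_arm(
  motion=[
    [255, 0.7, 0, 0.26, 0, 0, 0],
    [255, 0.7, 0, 0.26, 0, 0, 0],
    [255, 0.7, 0, 0.26, 0, 0, 0],
    [255, 0.7, 0, 0.26, 0, 0, 0],
    [255, 0.7, 0, 0.26, 0, 0, 0],
    [255, 0.7, 0, 0.26, 0, 0, 0],
    [255, 0.7, 0, 0.26, 0, 0, 0],
    [255, 0.65, -0.01, 0.24, 0, 0, 0],
    [255, 0.15, 0, 0.05, 0, 0, 0],
    [255, 0.05, 0, 0.02, 0, 0, 0],
    [255, 0, 0, 0, 0, 0, 0],
  ],
)

```text
time: 22.15
tool_pos: [0.2558, 0.4146, 0.0554]
tool_rot: [3.126, 1.221, -2.63]
contact_force: [0.8, 0.6, -1.3]
opening: 0.0681
```

```bash
cat > s8.py <<'E'
from h import *
from k import *
TJ=tool_in_jar(np.radians(70),-1,.056); RI=jarR_inv(np.radians(30))
goto(*tool_pose(np.array([.24,.405,.0]),RI,TJ))
d1=eyes.read_camera("top")[1]; W=cloud("top",d1); m=(np.hypot(W[...,0]-.24,W[...,1]-.405)<.03)&(W[...,2]>.08)&(W[...,2]<.14); print("base top z",m.sum(),np.median(W[m],axis=0).round(4))
A=np.c_[W[m][:,:2],np.ones(m.sum())]; print("slope",np.linalg.lstsq(A,W[m][:,2],rcond=None)[0][:2].round(3))
E
python3 s8.py
```

```text
t 22.15 q [1.29 0.97 2.5  3.85 1.46 1.8 ] -> q [1.29 1.   2.49 3.86 1.48 1.81] F [ 0.8  0.6 -1.3] op 0.0681
rot total [ 0.05 -0.01 -0.04] shift in cur [ 0.38 -0.02  0.1 ] in tgt [ 0.38 -0.02  0.1 ] |deg| 0.3688311203800246
base top z 649 [0.2396 0.4049 0.1193]
slope [ 0.007 -0.   ]
```

Emit:
move_arm(
  motion=[
    [255, 0.14, 0, 0.05, 0, 0, 0],
    [255, 0.1, 0, 0.04, 0, 0, 0],
    [255, 0.07, 0, 0.025, 0, 0, 0],
    [255, 0, 0, 0, 0, 0, 0],
  ],
)

```text
time: 22.7
tool_pos: [0.2557, 0.4147, 0.0483]
tool_rot: [3.127, 1.221, -2.628]
contact_force: [0.8, 0.4, -1.7]
opening: 0.0682
```

```bash
python3 s8.py
```

```text
t 22.7 q [1.29 0.99 2.49 3.85 1.48 1.81] -> q [1.29 1.   2.49 3.86 1.48 1.81] F [ 0.8  0.4 -1.7] op 0.0682
rot total [ 0.05 -0.01 -0.03] shift in cur [ 0.05 -0.03 -0.01] in tgt [ 0.05 -0.03 -0.01] |deg| 0.3439028427608273
base top z 641 [0.2396 0.405  0.1121]
slope [-0.006  0.001]
```

Emit:
move_arm(
  motion=[
    [255, 0.05, 0, 0.02, 0, 0, 0],
    [255, 0.04, 0, 0.015, 0, 0, 0],
    [255, 0, 0, 0, 0, 0, 0],
  ],
)

```text
time: 23.12
tool_pos: [0.2559, 0.4148, 0.0481]
tool_rot: [3.126, 1.225, -2.629]
contact_force: [-4.3, -2.4, 8.0]
opening: 0.0679
```

```bash
python3 s8.py
```

```text
t 23.12 q [1.29 1.   2.49 3.85 1.48 1.81] -> q [1.29 1.   2.49 3.86 1.48 1.81] F [-4.3 -2.4  8. ] op 0.0679
rot total [ 0.05  0.03 -0.04] shift in cur [ 0.04 -0.03 -0.03] in tgt [ 0.04 -0.03 -0.03] |deg| 0.4099987349699967
base top z 638 [0.2396 0.4049 0.1118]
slope [-0.001  0.001]
```

```bash
python3 - <<'E'
from h import *
from k import *
s=robot.observe(); Rt=R.from_euler('xyz',s["tool_rot"]).as_matrix()
for b in(.02,.04,.06,.08): 
    for u in(0,.03,.06):
        q=ik(s["tool_pos"]-b*Rt[:,2]+[0,0,u],Rt); print(b,u,None if q is None else (q.round(2),margin(q).round(2)))
E
```

```text
0.02 0 (array([1.34, 0.99, 2.52, 3.9 , 1.49, 1.84]), np.float64(0.18))
0.02 0.03 (array([1.34, 0.88, 2.53, 3.9 , 1.42, 1.77]), np.float64(0.17))
0.02 0.06 (array([1.34, 0.76, 2.54, 3.92, 1.33, 1.69]), np.float64(0.16))
0.04 0 (array([1.4 , 0.98, 2.55, 3.95, 1.49, 1.87]), np.float64(0.15))
0.04 0.03 (array([1.4 , 0.87, 2.56, 3.96, 1.41, 1.79]), np.float64(0.14))
0.04 0.06 (array([1.4 , 0.74, 2.56, 3.97, 1.33, 1.7 ]), np.float64(0.14))
0.06 0 (array([1.46, 0.97, 2.57, 4.  , 1.47, 1.89]), np.float64(0.13))
0.06 0.03 (array([1.46, 0.85, 2.58, 4.02, 1.4 , 1.81]), np.float64(0.12))
0.06 0.06 (array([1.46, 0.72, 2.58, 4.04, 1.32, 1.71]), np.float64(0.1))
0.08 0 (array([1.53, 0.96, 2.59, 4.07, 1.46, 1.91]), np.float64(0.07))
0.08 0.03 (array([1.53, 0.83, 2.59, 4.08, 1.39, 1.82]), np.float64(0.06))
0.08 0.06 (array([1.53, 0.69, 2.59, 4.11, 1.31, 1.7 ]), np.float64(0.03))
```

Emit:
move_arm(
  motion=[
    [255, -0.05, 0, -0.02, 0, 0, 0],
    [0, 0, 0, 0, 0, 0, 0],
    [0, 0, 0, 0, 0, 0, 0],
    [0, 0, 0, 0, 0, 0, 0],
    [0, 0, 0, 0, 0, 0, 0],
    [0, 0, 0, 0, 0, 0, 0],
  ],
)

```text
time: 23.92
tool_pos: [0.2557, 0.4146, 0.0475]
tool_rot: [3.127, 1.221, -2.628]
contact_force: [-0.7, -0.2, 0.5]
opening: 0.0919
```

Emit:
move_arm(
  motion=[
    [0, 0, 0, -0.4, 0, 0, 0],
    [0, 0, 0, -0.6, 0, 0, 0],
    [0, 0, 0, -0.7, 0, 0, 0],
    [0, 0, 0, -0.7, 0, 0, 0],
    [0, 0, 0, -0.7, 0, 0, 0],
    [0, 0, 0, -0.4, 0, 0, 0],
    [0, 0, 0, 0, 0, 0, 0],
    [0, 0, 0, 0, 0, 0, 0],
  ],
)

```text
time: 24.92
tool_pos: [0.199, 0.3817, 0.0716]
tool_rot: [3.126, 1.221, -2.629]
contact_force: [0.2, 0.0, -0.3]
opening: 0.0919
```

```bash
python3 s8.py; python3 - <<'E'
from h import *
for l in("glue_bottle","sanding_block","paint_tin"):
    print(l,[(round(r["p"],2),towld("top",r["centre"]).round(3).tolist()) for r in finder.place_of("top",l)[:1]])
a=eyes.read_camera("scene")[0][60:330,150:400,::-1]; b=eyes.read_camera("top")[0][130:380,180:400,::-1]
cv2.imwrite("pics/end.png",np.hstack([cv2.resize(a,(400,432),interpolation=3),cv2.resize(b,(380,432),interpolation=3)]))
E
```

```text
t 24.93 q [1.49 0.96 2.58 4.03 1.46 1.9 ] -> q [1.29 1.   2.49 3.86 1.48 1.81] F [ 0.2  0.  -0.3] op 0.0919
rot total [ 0.05 -0.   -0.04] shift in cur [ 0.02 -0.03  3.47] in tgt [ 0.02 -0.02  3.47] |deg| 0.3614548329580223
base top z 642 [0.2396 0.4048 0.112 ]
slope [0.005 0.001]
glue_bottle [(0.7, [0.518, 0.553, 0.003])]
sanding_block [(0.93, [0.412, 0.539, 0.003])]
paint_tin [(0.72, [0.603, 0.485, 0.0])]
```

View pics/end.png

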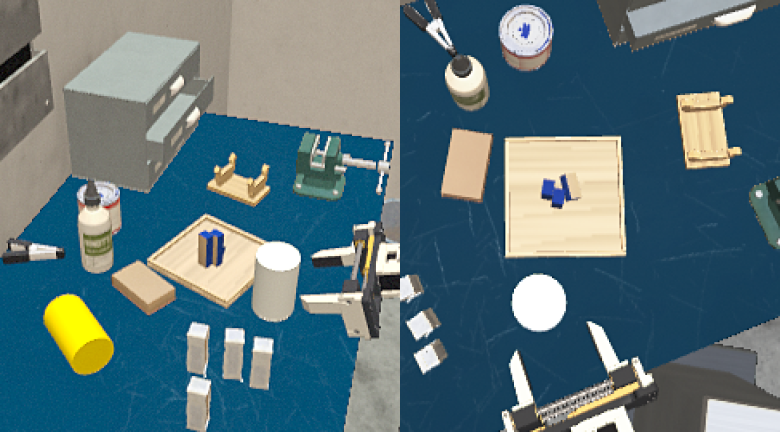

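The jar stands inverted on the bench at scene crop (275,280), outside the tray. The three offcuts are in the tray at top crop (562,188), and the open gripper is clear of everything. I'm handing in.

```bash
python3 -c "
from cell import robot
print(robot.hand_in())"
```

```text
the job is handed in; nothing more can be done
None
```

The job is done and handed in at about 25 s of the 48 s allowed; the hand-in reports no verdict.

**What I did:** I pinched the white jar in its cradle and carried it level to the tray. There I turned it upside down with the rim kept close to the tray floor, then lifted it straight up. Finally I stood it on its mouth on the bench at about (0.24, 0.405), let go and backed the gripper off.

**Departure from the suggested grasp:** A 45° slant ran into joint 5's lower limit and came too close to the vice. I gripped 56 mm from the base instead, with the fingers about 70° to the jar's axis and rolled 25°.

**Last checks:**
- **Jar:** it stands level (slope under 0.01), and its base measures 0.112 m up, so the rim is on the bench within the camera's error. Its mouth is about 0.15 m from the tray centre.
- **Offcuts:** all three are in the middle of the tray. I judged this from the pictures only, without measuring their positions. At least the two long ones are standing on end, so the heap is less settled than if they lay flat.
- **Bystanders:** the glue bottle, sanding block and paint tin are within about 4 mm of where they started, which is within the detector's error.
- **Robot:** the wrist force is about zero and the gripper is clear of everything.

No check failed or disagreed.

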